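# Build the sieve tower for a mortar aggregate sample

### The job

Build the sieve tower on the little shaker for grading the mortar sample: start from the receiver pan clamped on it and add one piece at a time, first the sieve with the finest mesh, then the medium one, then the coarse one, and the lid last, each spigot pushed fully home in the rim below so that the tower stands straight. Let go of everything and leave the glass dish, the loupe and the brush where they are.

Things in the scene. Friction and masses are not known exactly. Their poses are not given: they have to be found in the camera images.
- shaker: small fixed sieve shaker: grey box 130 x 150 mm, 34 mm tall, with a black control panel on its front (-x of its own frame); the receiver pan, a round steel cup 56 mm across outside with a 52 mm bore, is clamped upright on its middle. Origin at the centre of the underside, on the pan's axis; z up. The clips round the pan's foot reach 43 mm from the axis and 55 mm above the table
- pan_rim (a point): centre of the open rim of the receiver pan, 62 mm above the table. The fine sieve seated here has its shoulder on the rim, its origin 8 mm below this point
- sieve_fine: loose steel sieve, finest mesh: close weave of 2 mm pitch, looks almost closed. Round frame 56 mm outside, 52 mm bore, from a shoulder 8 mm above the underside to the rim at 42 mm; below it a spigot 49 mm across, tapering to 41 mm. Origin: centre of the underside; z up its axis; 0.12 kg. Seated in the pan its origin is 8 mm below pan_rim. Grip high (32 mm above the origin) so that fingertips stay above the shoulder.
- sieve_medium: loose steel sieve, medium mesh: grid of 5 mm pitch, 10 openings across. Round frame 56 mm outside, 52 mm bore, from a shoulder 8 mm above the underside to the rim at 42 mm; below it a spigot 49 mm across, tapering to 41 mm. Origin: centre of the underside; z up its axis; 0.12 kg. Seated in the fine sieve its origin is 34 mm above that one's. Grip high (32 mm above the origin) so that fingertips stay above the shoulder.
- sieve_coarse: loose steel sieve, coarsest mesh: grid of 14 mm pitch, 4 openings across. Round frame 56 mm outside, 52 mm bore, from a shoulder 8 mm above the underside to the rim at 42 mm; below it a spigot 49 mm across, tapering to 41 mm. Origin: centre of the underside; z up its axis; 0.12 kg. Seated in the medium sieve its origin is 34 mm above that one's. Grip high (32 mm above the origin) so that fingertips stay above the shoulder.
- sieve_lid: loose lid: steel disc 56 mm across with a black knob. Spigot 49 mm across, 8 mm long, tapering to 41 mm, below; disc from 8 to 13 mm above the underside; knob 22 mm across from 20 to 40 mm, on a thinner neck: take it by the knob (about 33 mm up). Origin: centre of the underside, z up; 0.08 kg. Seated in the coarse sieve its origin is 34 mm above that one's
- sample_dish: bystander: round glass dish 60 mm across, 13 mm tall, with a pale disc in it; loose; origin at the centre of the underside
- stand_loupe: bystander: small black stand loupe 42 mm across, 34 mm tall; loose; origin at the centre of the underside
- brush: bystander: flat wooden-handled brush 185 mm long (along its y), 51 mm wide, 10 mm thick, lying flat; loose; origin near its middle on the underside
Not all that is in view belongs to the job. What is shaped like the sieve_fine but purple is not meant.

How it is judged (in metres and radians):
On the way, in this order (a step that is already met when the one before it is completed fails the run):
1. the fine sieve is seated in the rim of the receiver pan and let go (z of sieve_fine in the frame of pan_rim between -0.011 and -0.005 m and horizontal distance between sieve_fine and pan_rim below 0.004 m and angle between sieve_fine's own z axis and vertical below 0.07 rad and contact force between sieve_fine and the fingers below 0.05 N), for 0.2 s.
2. the medium sieve is seated in the fine sieve and let go (z of sieve_medium in the frame of sieve_fine between 0.031 and 0.037 m and horizontal distance between sieve_medium and sieve_fine below 0.004 m and angle between sieve_medium's own z axis and vertical below 0.07 rad and contact force between sieve_medium and the fingers below 0.05 N), for 0.2 s.
3. the coarse sieve is seated in the medium sieve and let go (z of sieve_coarse in the frame of sieve_medium between 0.031 and 0.037 m and horizontal distance between sieve_coarse and sieve_medium below 0.004 m and angle between sieve_coarse's own z axis and vertical below 0.07 rad and contact force between sieve_coarse and the fingers below 0.05 N), for 0.2 s.
4. the lid is seated in the coarse sieve and let go (z of sieve_lid in the frame of sieve_coarse between 0.031 and 0.037 m and horizontal distance between sieve_lid and sieve_coarse below 0.004 m and angle between sieve_lid's own z axis and vertical below 0.07 rad and contact force between sieve_lid and the fingers below 0.05 N), for 0.2 s.
At the end, for the whole second after the job is handed in: In the receiver pan stand, from below, the fine, medium and coarse sieve and the lid, each spigot home in the rim below (shoulder on rim within 3 mm, axes within 4 mm, upright within 0.07 rad), all released and at rest; the dish, the loupe and the brush are within 20 mm of where they started (all of step 1 and all of step 2 and all of step 3 and all of step 4 and linear speed of each of sieve_fine, sieve_medium, sieve_coarse, sieve_lid below 0.02 m/s and distance of each of sample_dish, stand_loupe, brush from where it was at the start of the episode below 0.02 m); the robot touches nothing.
It fails at once if the glass dish is pushed out of its place (more than 20 mm) (distance of sample_dish from where it was at the start of the episode above 0.02 m).
It fails at once if the loupe is pushed out of its place (more than 20 mm) (distance of stand_loupe from where it was at the start of the episode above 0.02 m).
It fails at once if the brush is pushed out of its place (more than 20 mm) (distance of brush from where it was at the start of the episode above 0.02 m).
It also fails if it takes over 96 s, if anything falls off the work surface, if the arm or the gripper's body presses on something with over 40 N, if the wrist force passes 120 N, or if a joint passes its speed limit or range.

### The arm

A 7-joint arm with a two-finger parallel gripper is mounted at the origin on a cart in front of the work surface, level with it; the furniture and walls round the work are solid. World frame = base frame: x ahead of the robot, y to its left, z up, the work surface at z = 0. Lengths are in m, angles in degrees, forces in N, time in s.
With the tool pointing down it reaches from about 0.4 to 0.925 m from the base axis. Payload 4.1 kg.
Tool frame: the origin (TCP) lies at the very end of the fingers, on their centre line; the grasp point (between the pads) lies 19 mm behind it (hold_point_z is the distance from the TCP to the grasp point, in m); y points along the fingers, z is the direction in which the jaws open and shut, and the axes are right-handed (so a half turn about y gives the same grasp; the last joint's range is limited). The gripper opens to 85 mm and grips with 20 to 120 N. Pads are 22 mm wide; open, the fingers measure 114 mm over their backs; the gripper's body (76 mm by 85 mm) begins 54 mm behind the grasp point. The pads swing forward as they close: fully open they stand 13 mm farther back than shut.
Start: joints at [-75.974, 22.827, 2.584, 88.041, -1.071, 69.15, -2.905], TCP at [0.219, 0.612, 0.231] pointing down, gripper open.
Joint ranges: [-161.44, 161.44], [-28.35, 127.94], [-78.24, 83.42], [0, 140.83], [-78.03, 258.03], [13.02, 114.36], [-168.23, 168.23]. Speed limits (degrees/s): [147.25, 147.25, 180, 180, 180, 180, 180].

### API

Orientations are given as a 3x3 rotation matrix whose columns are the frame's x, y, z axes.
In Python, from station import * gives the robot as it stands.
- The arm moves only by the tool step_arm, never from a script. Its argument "steps" is a list of rows, each an object of numbers: "tx", "ty", "tz": the shift along the tool's x, y, z scaled (see below); "wx", "wy", "wz": the turn, a rotation vector about the tool's x, y, z scaled (see below). In form: [{"tx": .., "ty": .., "tz": .., "wx": .., "wy": .., "wz": ..}, ...]. A call has 1 to 12 rows; each row is the pose to reach, as a shift and turn from the pose commanded when the call began, along the tool's axes at that moment; what a row does not reach only later rows make up. The controller multiplies each number of a shift by 120 mm and each number of a turn by pi/4 rad. A row lasts 1/10 s, in which the tool goes at most 50 mm and 8.59 degrees, less where a joint would pass 70% of its speed; a pose out of reach is approached as far as the arm can. A call with a number of a shift or a turn outside -1 to 1 is refused whole. A call with a gripper value outside its range is refused whole. "fingers" is the opening, from -1 (shut) to 1 (fully open), so that 0 is half open, set as the call begins (left out, the last holds). The fingers move at their own pace and stop on an object; the grip force is fixed at half the most. Time passes only in rows, so rows that repeat a pose let the fingers close. It gives the time, the measured TCP pose, the force and the opening at its end, in the units of the state.
- get_state(): the state, without advancing time (a new reading comes with each control period).
- camera(name): name is "scene" or "side" or "wrist"; returns (picture, depth): 384x512x3 uint8, blue, green, red; 384x512 float32, m along the optical axis (not along the pixel's ray), 0 where there is no reading.
- calibration(name): a dict with "fx", "fy", "cx", "cy" (pixels), "R" (3x3) and "t" (3): a world point X has camera coordinates R X + t. Camera axes: x right, y down, z forward; pixel columns grow to the right and rows downward; lengths in m; the calibration is good to about 2 mm. The wrist camera is an equidistant fisheye: a pixel r from the principal point sees the ray r / f radians off the axis. A picture is of the moment at which its call begins: read the wrist's pose just before it. calibration takes no time and is no camera call; for the wrist camera it gives the pose at the moment of the call.
- job_done(): hands the job in, once; it reports no verdict.
The state is a dict: "t": time; "joint_positions": joint angles; "joint_vel": joint speeds; "joint_efforts": joint torques, N m; "tool_pos": TCP position; "tool_rot": TCP orientation; "force": force on the tool from outside, world axes, zero at the start; "torque": the same for the moment, N m; "grip_width": finger opening in m.
Only numpy, scipy, OpenCV 4.12 (cv2) and the standard library are available. Lean on these libraries where they do the work, as an engineer would, in place of code of your own. Each camera call takes 0.05 s, during which the arm holds its last target. There are 200 camera calls.

## Working session

There is one attempt and no reset: what is moved stays moved. The work goes in short steps, Python scripts to look and compute and a tool call to move; the robot and the scene stay as the last step left them, time stands still between calls to the robot, and variables do not carry over. Pictures are saved under pics/ and viewed, about 12 in all and at most 16, crops included, and the job is handed in when it is done.

Besides the shell and the picture viewer there is one more tool, called after "Emit:" as name(argument=value, ...) on one line, values as JSON. step_arm: Moves the arm, as the interface text tells. Its arguments: {"type":"object","properties":{"steps":{"type":"array","items":{"type":"object","properties":{"tx":{"type":"number"},"ty":{"type":"number"},"tz":{"type":"number"},"wx":{"type":"number"},"wy":{"type":"number"},"wz":{"type":"number"}}}},"fingers":{"type":"number"}},"required":["steps"]}

```bash
mkdir -p pics; ls
python3 - <<'E'
from station import *
import cv2,numpy as np
s=get_state();print(s)
a,d=camera("scene");b,e=camera("side")
np.savez('v0.npz',a=a,d=d,b=b,e=e)
for n in("scene","side","wrist"):print(n,calibration(n))
cv2.imwrite('pics/scene0.png',cv2.resize(a,(800,600)));cv2.imwrite('pics/side0.png',cv2.resize(b,(800,600)))
E
```

```text
pics
{'t': 0.0, 'joint_positions': array([-75.97380732,  22.87221107,   2.57882812,  88.11671533,
        -1.07030861,  69.14993381,  -2.90526211]), 'joint_vel': array([ 0.0422242 , -0.03701161,  0.02293846,  0.02337939, -0.04540552,
       -0.03723731,  0.01939151]), 'joint_efforts': array([-7.29629392e-04, -4.75125432e+01,  1.36380907e+00, -2.54227459e+01,
        1.12804840e-02,  9.27728252e-03, -6.93245909e-06]), 'tool_pos': array([0.21884714, 0.6113529 , 0.23023996]), 'tool_rot': array([[ 9.41524969e-01, -5.34827854e-04,  3.36942795e-01],
       [-3.36943188e-01, -1.93000802e-03,  9.41523002e-01],
       [ 1.46749570e-04, -9.99997995e-01, -1.99735734e-03]]), 'force': array([ 0.40664035, -0.96547239,  0.32199876]), 'torque': array([ 0.04150566, -0.00832653, -0.00177205]), 'grip_width': 0.08579670211376783}
scene {'fx': 489.246548732044, 'fy': 489.246548732044, 'cx': 259.30932653999287, 'cy': 192.3258678743566, 'R': array([[-0.51946784,  0.85446271, -0.00683009],
       [ 0.69310559,  0.41666948, -0.58821015],
       [-0.49975775, -0.31029023, -0.80867927]]), 't': array([ 0.16107285, -0.32564553,  1.84262882])}
side {'fx': 498.7286384969503, 'fy': 498.7286384969503, 'cx': 255.6931192509945, 'cy': 201.57131806221403, 'R': array([[ 0.16678015,  0.985817  ,  0.01868754],
       [ 0.61846205, -0.08983261, -0.78066305],
       [-0.76791215,  0.14175663, -0.6246727 ]]), 't': array([-0.19751755, -0.24901532,  2.01439575])}
wrist {'fx': 297.3186396354542, 'fy': 297.3186396354542, 'cx': 251.04849412867378, 'cy': 195.78827050274884, 'R': array([[ 3.37274479e-01,  9.41406319e-01, -2.61815368e-04],
       [ 9.01550102e-01, -3.22915235e-01,  2.87981187e-01],
       [ 2.71022765e-01, -9.73647443e-02, -9.57636031e-01]]), 't': array([-0.64892331, -0.03751801,  0.37817947])}
```

View pics/scene0.png

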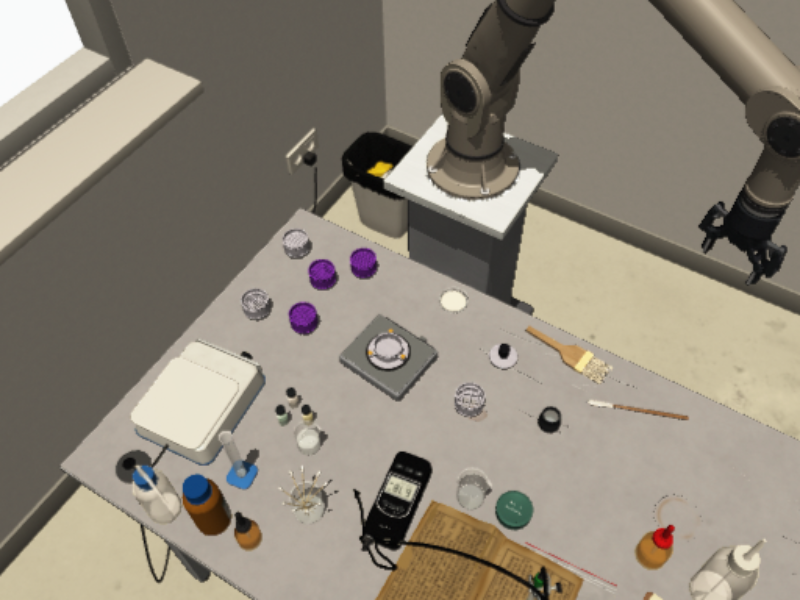

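View pics/side0.png

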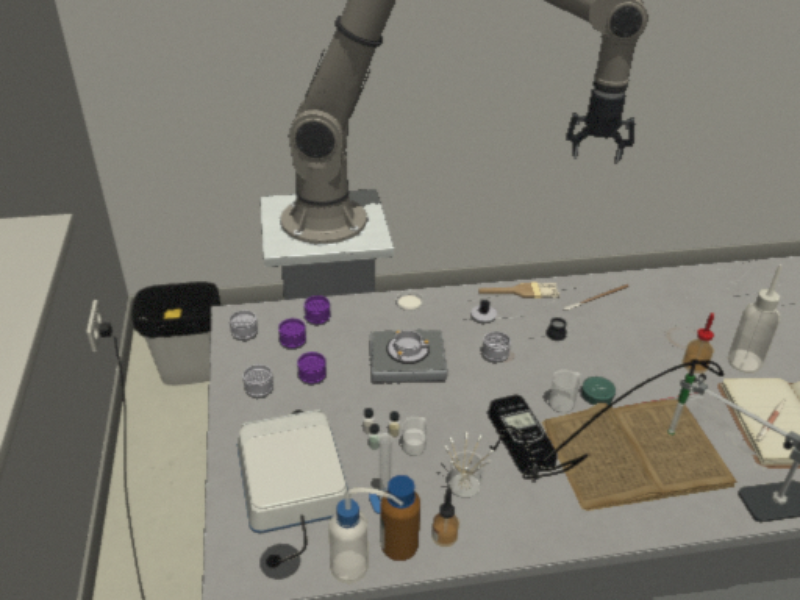

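```bash
cat > h.py <<'E'
import numpy as np,cv2
def onplane(c,u,v,z):
    r=c['R'].T@np.array([(u-c['cx'])/c['fx'],(v-c['cy'])/c['fy'],1.]);o=-c['R'].T@c['t']
    return o+r*(z-o[2])/r[2]
def proj(c,X):
    p=c['R']@np.asarray(X)+c['t'];return np.array([c['fx']*p[0]/p[2]+c['cx'],c['fy']*p[1]/p[2]+c['cy']])
E
python3 - <<'E'
from station import *
from h import *
z=np.load('v0.npz');cs=calibration("scene");cd=calibration("side")
S={'A':(296,240,.042),'B':(257,299,.042),'C':(470,395,.042),'pan':(389,346,.062),'lid':(503,348,.037),'dish':(454,300,.01),'loupe':(550,415,.034)}
D={'A':(244,321,.042),'B':(258,376,.042),'C':(496,342,.042),'pan':(408,342,.062),'lid':(484,306,.037),'dish':(409,302,.01),'loupe':(558,324,.034)}
for k in S:
    u,v,h=S[k];p=onplane(cs,u*.64,v*.64,h);u,v,h=D[k];q=onplane(cd,u*.64,v*.64,h);print(k,p.round(4),q.round(4))
t=[]
for im,P in((z['a'],S),(z['b'],D)):
    row=[]
    for k in('A','B','C','pan'):
        u,v=int(P[k][0]*.64),int(P[k][1]*.64)
        row.append(cv2.resize(im[v-20:v+20,u-20:u+20],(200,200),interpolation=2))
    t.append(np.hstack(row))
cv2.imwrite('pics/crop.png',np.vstack(t))
E
```

```text
A [ 0.4364 -0.199   0.042 ] [ 0.4464 -0.2032  0.042 ]
B [ 0.6056 -0.1739  0.042 ] [ 0.6181 -0.1791  0.042 ]
C [0.577  0.3041 0.042 ] [0.5876 0.2985 0.042 ]
pan [0.5736 0.1244 0.062 ] [0.5845 0.1173 0.062 ]
lid [0.4495 0.3086 0.037 ] [0.4626 0.3061 0.037 ]
dish [0.3796 0.1616 0.01  ] [0.3913 0.1553 0.01  ]
loupe [0.5335 0.4486 0.034 ] [0.5412 0.4467 0.034 ]
```

View pics/crop.png

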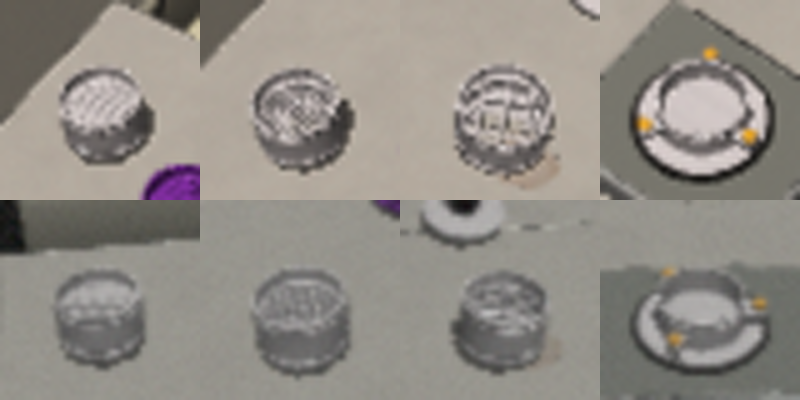

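```bash
cat >> h.py <<'E'
def go(s,pos,yaw):
    """numbers for a step_arm row to TCP pos with tool pointing down and jaw axis at yaw (deg)"""
    from scipy.spatial.transform import Rotation as Ro
    R=np.array(s['tool_rot']);a=np.radians(yaw)
    z=np.array([np.cos(a),np.sin(a),0]);y=np.array([0,0,-1.]);G=np.c_[np.cross(y,z),y,z]
    d=R.T@(np.asarray(pos)-s['tool_pos'])/.12;w=Ro.from_matrix(R.T@G).as_rotvec()/(np.pi/4)
    return d.round(3),w.round(3)
E
python3 - <<'E'
from station import *
from h import *
cs=calibration("scene")
for u,v in((322,270),(363,259),(303,314)):print(onplane(cs,u*.64,v*.64,.042).round(3))
s=get_state()
print(go(s,[.45,.3,.30],70), go(s,[.5,0.05,.36],70))
E
```

```text
[ 0.475 -0.103  0.042]
[ 0.406 -0.046  0.042]
[ 0.588 -0.071  0.042]
(array([ 2.688, -0.577, -1.795]), array([0.002, 0.007, 0.   ])) (array([ 3.782, -1.073, -3.617]), array([0.002, 0.007, 0.   ]))
```

Emit:
step_arm(steps=[{"tx":0.945,"ty":-0.27,"tz":-0.905},{"tx":0.945,"ty":-0.27,"tz":-0.905},{"tx":0.945,"ty":-0.27,"tz":-0.905},{"tx":0.945,"ty":-0.27,"tz":-0.905}], fingers=1)

```text
schema error: expected keys tx, ty, tz, wx, wy, wz
```

Emit:
step_arm(steps=[{"tx":0.945,"ty":-0.27,"tz":-0.905},{"tx":0.945,"ty":-0.27,"tz":-0.905},{"tx":0.945,"ty":-0.27,"tz":-0.905},{"tx":0.945,"ty":-0.27,"tz":-0.905}])

```text
schema error: expected keys tx, ty, tz, wx, wy, wz
```

Emit:
step_arm(steps=[{"tx":0.945,"ty":-0.27,"tz":-0.905},{"tx":0.945,"ty":-0.27,"tz":-0.905},{"tx":0.945,"ty":-0.27,"tz":-0.905},{"tx":0.945,"ty":-0.27,"tz":-0.905}])

```text
schema error: expected keys tx, ty, tz, wx, wy, wz
```

Emit:
step_arm(steps=[{"tx":0.945,"ty":-0.27,"tz":-0.905},{"tx":0.945,"ty":-0.27,"tz":-0.905},{"tx":0.945,"ty":-0.27,"tz":-0.905},{"tx":0.945,"ty":-0.27,"tz":-0.905},{"tx":0.945,"ty":-0.27,"tz":-0.905},{"tx":0.945,"ty":-0.27,"tz":-0.905}])

```text
schema error: expected keys tx, ty, tz, wx, wy, wz
```

Run:
```python
from station import *
from h import *
s=get_state();c=calibration("wrist");a,d=camera("wrist")
np.savez('w1.npz',a=a,d=d,**c)
print(s['t'],s['tool_pos'],s['joint_positions'].round(1));print(c)
cv2.imwrite('pics/w1.png',cv2.resize(a,(800,600)))
```

```text
0.1 [0.21890345 0.6114217  0.23037596] [-76.   22.9   2.6  88.1  -1.1  69.2  -2.9]
{'fx': 297.3186396354542, 'fy': 297.3186396354542, 'cx': 251.04849412867378, 'cy': 195.78827050274884, 'R': array([[ 3.37274479e-01,  9.41406319e-01, -2.61815368e-04],
       [ 9.01550102e-01, -3.22915235e-01,  2.87981187e-01],
       [ 2.71022765e-01, -9.73647443e-02, -9.57636031e-01]]), 't': array([-0.64892331, -0.03751801,  0.37817947])}
```

View pics/w1.png

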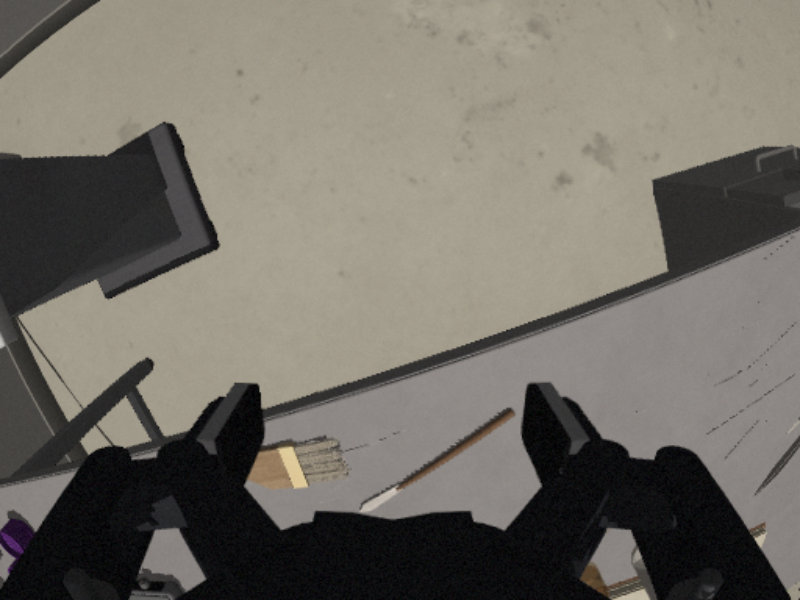

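Emit:
step_arm(steps=[{"tx":0.945,"ty":-0.27,"tz":-0.905,"wx":0,"wy":0,"wz":0},{"tx":0.945,"ty":-0.27,"tz":-0.905,"wx":0,"wy":0,"wz":0},{"tx":0.945,"ty":-0.27,"tz":-0.905,"wx":0,"wy":0,"wz":0},{"tx":0.945,"ty":-0.27,"tz":-0.905,"wx":0,"wy":0,"wz":0}], fingers=1)

```text
t: 0.55
tool_pos: [0.294, 0.4661, 0.265]
tool_rot: [[0.938, 0.003, 0.345], [-0.345, -0.001, 0.938], [0.003, -1.0, -0.0]]
force: [0.4, 0.3, -0.3]
grip_width: 0.0853
```

Emit:
step_arm(steps=[{"tx":0.945,"ty":-0.27,"tz":-0.905,"wx":0,"wy":0,"wz":0},{"tx":0.945,"ty":-0.27,"tz":-0.905,"wx":0,"wy":0,"wz":0},{"tx":0.945,"ty":-0.27,"tz":-0.905,"wx":0,"wy":0,"wz":0},{"tx":0.945,"ty":-0.27,"tz":-0.905,"wx":0,"wy":0,"wz":0}])

```text
t: 0.95
tool_pos: [0.363, 0.3258, 0.2974]
tool_rot: [[0.938, 0.003, 0.346], [-0.346, -0.0, 0.938], [0.002, -1.0, 0.001]]
force: [-0.0, 0.2, -0.5]
grip_width: 0.0854
```

Emit:
step_arm(steps=[{"tx":0.945,"ty":-0.27,"tz":-0.905,"wx":0,"wy":0,"wz":0},{"tx":0.945,"ty":-0.27,"tz":-0.905,"wx":0,"wy":0,"wz":0},{"tx":0.945,"ty":-0.27,"tz":-0.905,"wx":0,"wy":0,"wz":0},{"tx":0.945,"ty":-0.27,"tz":-0.905,"wx":0,"wy":0,"wz":0}])

```text
t: 1.35
tool_pos: [0.4325, 0.1854, 0.3298]
tool_rot: [[0.938, 0.003, 0.346], [-0.346, -0.0, 0.938], [0.003, -1.0, 0.001]]
force: [-0.6, -0.1, -0.3]
grip_width: 0.0855
```

Emit:
step_arm(steps=[{"tx":0.945,"ty":-0.27,"tz":-0.905,"wx":0,"wy":0,"wz":0},{"tx":0.945,"ty":-0.27,"tz":-0.905,"wx":0,"wy":0,"wz":0},{"tx":0.945,"ty":-0.27,"tz":-0.905,"wx":0,"wy":0,"wz":0},{"tx":0.945,"ty":-0.27,"tz":-0.905,"wx":0,"wy":0,"wz":0},{"tx":0.945,"ty":-0.27,"tz":-0.905,"wx":0,"wy":0,"wz":0},{"tx":0.945,"ty":-0.27,"tz":-0.905,"wx":0,"wy":0,"wz":0}])

```text
t: 1.95
tool_pos: [0.4992, 0.0526, 0.3602]
tool_rot: [[0.942, -0.001, 0.334], [-0.334, 0.001, 0.942], [-0.002, -1.0, 0.0]]
force: [-0.2, -0.2, -0.3]
grip_width: 0.0855
```

Run:
```python
from station import *
from h import *
s=get_state();c=calibration("wrist");a,d=camera("wrist")
np.savez('w2.npz',a=a,d=d,**c)
print(s['t'],s['tool_pos'],s['joint_positions'].round(1));print(-c['R'].T@c['t'])
cv2.imwrite('pics/w2.png',cv2.resize(a,(800,600)))
```

```text
1.95 [0.49919078 0.05255796 0.36017562] [-39.    3.2  29.8  97.   -1.7  80.3  61.5]
[0.43056927 0.07618039 0.50272447]
```

View pics/w2.png

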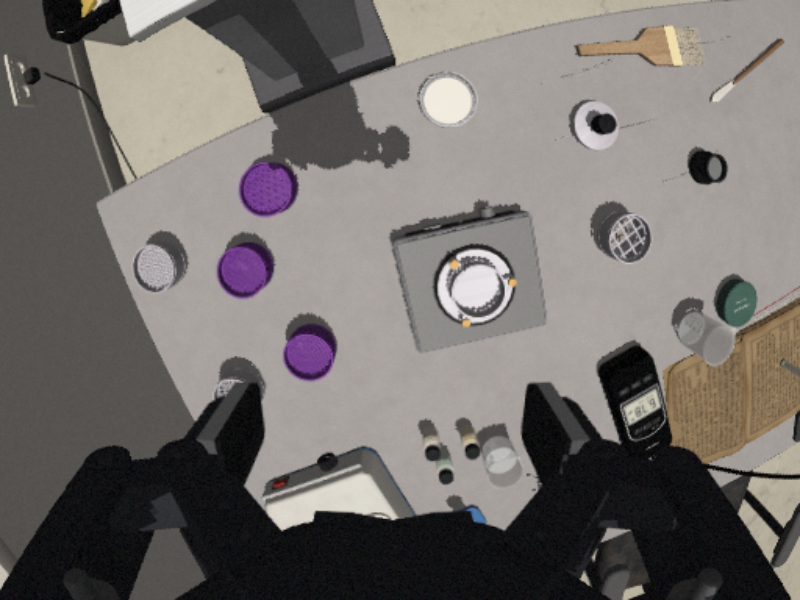

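```bash
cat >> h.py <<'E'
def rays(c,u,v):
    x=np.asarray(u)-c['cx'];y=np.asarray(v)-c['cy'];r=np.hypot(x,y)+1e-9;th=r/c['fx']
    return np.stack([np.sin(th)*x/r,np.sin(th)*y/r,np.cos(th)],-1)
def fplane(c,u,v,z):
    r=rays(c,u,v)@c['R'];o=-c['R'].T@c['t'];return o+r*(z-o[2])/r[2]
def cloud(c,d):
    v,u=np.mgrid[:384,:512];q=rays(c,u,v);X=(q/q[...,2:]*d[...,None]-c['t'])@c['R'];X[d==0]=9;return X
def rim(c,d,p,z,rmax=.045,dz=.004):
    "circle through the depth points near height z around p: centre, radius, n"
    X=cloud(c,d).reshape(-1,3);m=(np.hypot(*(X[:,:2]-p[:2]).T)<rmax)&(abs(X[:,2]-z)<dz);P=X[m]
    if len(P)<8:return None,len(P)
    (x,y),r=cv2.minEnclosingCircle(P[:,:2].astype(np.float32))
    A=np.c_[2*P[:,:2],np.ones(len(P))];k=np.linalg.lstsq(A,(P[:,:2]**2).sum(1),rcond=None)[0]
    return np.round([x,y,r,k[0],k[1],(k[2]+k[0]**2+k[1]**2)**.5],4),len(P),P[:,2].mean().round(4)
E
python3 - <<'E'
from h import *
c=dict(np.load('w2.npz'))
for n,u,v,z in(('fine',155,267,.042),('coarse',629,238,.042),('pan',476,287,.062),('lid',603,124,.037),('med',232,390,.042),('dish',447,99,.013),('loupe',708,167,.034),('P1',245,270,.042),('P2',310,352,.042)):
    p=fplane(c,u/1.5625,v/1.5625,z);print(n,p.round(4),rim(c,c['d'],p,z))
X=cloud(c,c['d']);print(X[180:182,330:332],X[150,400])
E
```

```text
fine [ 0.4301 -0.2015  0.042 ] (array([ 0.4298, -0.2067,  0.0286,  0.4302, -0.2065,  0.0269]), 132, np.float64(0.0409))
coarse [0.5742 0.3006 0.042 ] (array([0.5756, 0.3022, 0.0288, 0.575 , 0.3019, 0.0269]), 156, np.float64(0.0413))
pan [0.5642 0.1175 0.062 ] (array([0.5701, 0.1176, 0.0285, 0.5694, 0.1181, 0.0267]), 173, np.float64(0.0616))
lid [0.4479 0.3065 0.037 ] (array([0.4477, 0.3097, 0.0113, 0.4477, 0.3092, 0.0083]), 124, np.float64(0.0392))
med [ 0.594  -0.1775  0.042 ] (array([ 0.593 , -0.1836,  0.025 ,  0.607 , -0.1809,  0.0276]), 45, np.float64(0.0409))
dish [0.3767 0.1565 0.013 ] (array([0.3769, 0.1576, 0.0306, 0.3769, 0.1576, 0.0293]), 129, np.float64(0.0122))
loupe [0.5266 0.4363 0.034 ] (array([0.5305, 0.4484, 0.0187, 0.5303, 0.4487, 0.0156]), 100, np.float64(0.0336))
P1 [ 0.4718 -0.1013  0.042 ] (array([ 0.4726, -0.1074,  0.0287,  0.4725, -0.1074,  0.027 ]), 147, np.float64(0.041))
P2 [ 0.5797 -0.0703  0.042 ] (array([ 0.5847, -0.0756,  0.0284,  0.5843, -0.0756,  0.0268]), 157, np.float64(0.041))
[[[0.5746315  0.15917963 0.05366466]
  [0.58187422 0.16467573 0.03286362]]

 [[0.57573014 0.15846368 0.05515393]
  [0.583277   0.16406829 0.03364285]]] [0.57198239 0.30156032 0.03153527]
```

Run:
```python
from station import *
from h import *
s=get_state();print(go(s,[.43,-.2066,.12],70))
```

```text
(array([ 0.182,  2.   , -2.231]), array([-0.   ,  0.012, -0.002]))
```

Emit:
step_arm(steps=[{"tx":0.06,"ty":0.667,"tz":-0.744,"wx":0,"wy":0.012,"wz":0},{"tx":0.06,"ty":0.667,"tz":-0.744,"wx":0,"wy":0.012,"wz":0},{"tx":0.06,"ty":0.667,"tz":-0.744,"wx":0,"wy":0.012,"wz":0}])

```text
t: 2.3
tool_pos: [0.4731, -0.0375, 0.2776]
tool_rot: [[0.938, -0.006, 0.346], [-0.346, -0.001, 0.938], [-0.005, -1.0, -0.003]]
force: [0.3, -0.5, -0.8]
grip_width: 0.0855
```

Emit:
step_arm(steps=[{"tx":0.06,"ty":0.667,"tz":-0.744,"wx":0,"wy":0,"wz":0},{"tx":0.06,"ty":0.667,"tz":-0.744,"wx":0,"wy":0,"wz":0},{"tx":0.06,"ty":0.667,"tz":-0.744,"wx":0,"wy":0,"wz":0}])

```text
t: 2.6
tool_pos: [0.4489, -0.1232, 0.1977]
tool_rot: [[0.938, -0.006, 0.346], [-0.346, 0.0, 0.938], [-0.005, -1.0, -0.002]]
force: [0.1, 0.2, 0.2]
grip_width: 0.0852
```

Emit:
step_arm(steps=[{"tx":0.06,"ty":0.667,"tz":-0.744,"wx":0,"wy":0,"wz":0},{"tx":0.06,"ty":0.667,"tz":-0.744,"wx":0,"wy":0,"wz":0},{"tx":0.06,"ty":0.667,"tz":-0.744,"wx":0,"wy":0,"wz":0},{"tx":0.06,"ty":0.667,"tz":-0.744,"wx":0,"wy":0,"wz":0},{"tx":0.06,"ty":0.667,"tz":-0.744,"wx":0,"wy":0,"wz":0}])

```text
t: 3.1
tool_pos: [0.4289, -0.2068, 0.1206]
tool_rot: [[0.939, -0.0, 0.344], [-0.344, 0.001, 0.939], [-0.001, -1.0, 0.001]]
force: [0.6, -0.2, 1.1]
grip_width: 0.0854
```

```bash
cat > look.py <<'E'
import sys
from station import *
from h import *
def look(name,targets,view=True):
    s=get_state();c=calibration("wrist");a,d=camera("wrist");np.savez(name+'.npz',a=a,d=d,**c)
    print(s['t'],s['tool_pos'].round(4),s['joint_positions'].round(1),s['force'].round(1),s['grip_width'])
    for p,z in targets:print(rim(c,d,np.array(p),z))
    if view:cv2.imwrite('pics/%s.png'%name,cv2.resize(a,(800,600)))
    return s,c,a,d
E
python3 - <<'E'
from look import *
s,*_=look('w3',[((.43,-.2066),.042),((.607,-.181),.042)])
print(go(s,[.43,-.2066,.013],70))
E
```

```text
3.1 [ 0.4289 -0.2068  0.1206] [-14.5  15.6  40.8 118.9 -13.3  50.  103.8] [ 0.6 -0.2  1.1] 0.08540680926109871
(array([ 0.43  , -0.2074,  0.0283,  0.4297, -0.2073,  0.0267]), 677, np.float64(0.0412))
(array([ 0.5825, -0.1861,  0.012 ,  0.5919, -0.1841,  0.0138]), 79, np.float64(0.0407))
(array([0.009, 0.897, 0.004]), array([-0.001, -0.002, -0.001]))
```

View pics/w3.png

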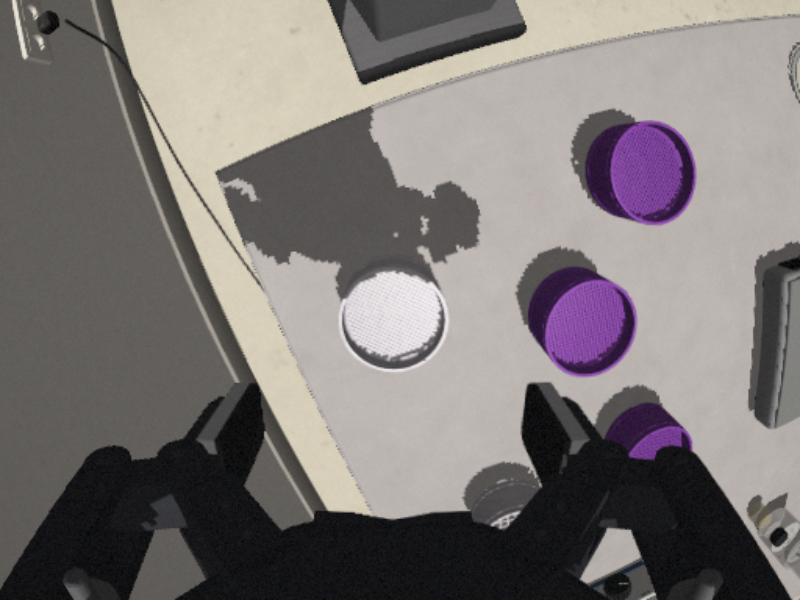

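Emit:
step_arm(steps=[{"tx":0.01,"ty":0.4,"tz":0,"wx":0,"wy":0,"wz":0},{"tx":0.01,"ty":0.7,"tz":0,"wx":0,"wy":0,"wz":0},{"tx":0.01,"ty":0.897,"tz":0,"wx":0,"wy":0,"wz":0},{"tx":0.01,"ty":0.897,"tz":0,"wx":0,"wy":0,"wz":0},{"tx":0.01,"ty":0.897,"tz":0,"wx":0,"wy":0,"wz":0}])

```text
t: 3.65
tool_pos: [0.4309, -0.2082, 0.0141]
tool_rot: [[0.939, 0.002, 0.344], [-0.344, 0.0, 0.939], [0.002, -1.0, 0.001]]
force: [0.6, -0.4, 0.6]
grip_width: 0.0855
```

Emit:
step_arm(steps=[{"tx":0,"ty":0,"tz":0,"wx":0,"wy":0,"wz":0},{"tx":0,"ty":0,"tz":0,"wx":0,"wy":0,"wz":0},{"tx":0,"ty":0,"tz":0,"wx":0,"wy":0,"wz":0},{"tx":0,"ty":0,"tz":0,"wx":0,"wy":0,"wz":0},{"tx":0,"ty":0,"tz":0,"wx":0,"wy":0,"wz":0},{"tx":0,"ty":0,"tz":0,"wx":0,"wy":0,"wz":0},{"tx":0,"ty":0,"tz":0,"wx":0,"wy":0,"wz":0},{"tx":0,"ty":0,"tz":0,"wx":0,"wy":0,"wz":0}], fingers=-1)

```text
t: 4.45
tool_pos: [0.4309, -0.2093, 0.015]
tool_rot: [[0.938, 0.003, 0.346], [-0.346, 0.001, 0.938], [0.003, -1.0, 0.002]]
force: [-1.2, 1.6, 9.5]
grip_width: 0.0547
```

Run:
```python
from look import *
s,*_=look('w4',[((.43,-.2066),.042)],0)
print(go(s,[.43,-.2066,.13],70),go(s,[.5697,.118,.13],70))
```

```text
4.45 [ 0.4309 -0.2093  0.015 ] [ -7.1  26.4  33.9 122.8 -24.4  37.2 113.5] [-1.2  1.6  9.5] 0.05465225617878225
(array([ 0.4248, -0.2075,  0.0412,  0.4286, -0.2089,  0.0283]), 2730, np.float64(0.0414))
(array([-0.012, -0.958,  0.02 ]), array([-0.002, -0.005,  0.004])) (array([ 0.145, -0.952,  2.961]), array([-0.002, -0.005,  0.004]))
```

Emit:
step_arm(steps=[{"tx":0,"ty":-0.2,"tz":0,"wx":0,"wy":0,"wz":0},{"tx":0,"ty":-0.5,"tz":0,"wx":0,"wy":0,"wz":0},{"tx":0,"ty":-0.8,"tz":0,"wx":0,"wy":0,"wz":0},{"tx":0,"ty":-0.96,"tz":0,"wx":0,"wy":0,"wz":0},{"tx":0,"ty":-0.96,"tz":0,"wx":0,"wy":0,"wz":0}])

```text
t: 5.0
tool_pos: [0.4317, -0.2101, 0.1315]
tool_rot: [[0.938, 0.008, 0.346], [-0.346, -0.001, 0.938], [0.007, -1.0, 0.002]]
force: [1.0, -0.4, -0.6]
grip_width: 0.0548
```

Emit:
step_arm(steps=[{"tx":0.02,"ty":0,"tz":0.3,"wx":0,"wy":0,"wz":0},{"tx":0.05,"ty":0,"tz":0.65,"wx":0,"wy":0,"wz":0},{"tx":0.05,"ty":0,"tz":0.98,"wx":0,"wy":0,"wz":0}])

```text
t: 5.3
tool_pos: [0.4757, -0.0995, 0.1277]
tool_rot: [[0.938, -0.0, 0.347], [-0.347, 0.0, 0.938], [-0.0, -1.0, 0.0]]
force: [0.1, 0.2, -1.2]
grip_width: 0.0548
```

Emit:
step_arm(steps=[{"tx":0.02,"ty":0,"tz":0.34,"wx":0,"wy":0,"wz":0},{"tx":0.05,"ty":0,"tz":0.65,"wx":0,"wy":0,"wz":0},{"tx":0.05,"ty":0,"tz":0.98,"wx":0,"wy":0,"wz":0}])

```text
t: 5.6
tool_pos: [0.5217, 0.0086, 0.1274]
tool_rot: [[0.938, -0.001, 0.346], [-0.346, -0.0, 0.938], [-0.001, -1.0, -0.001]]
force: [0.9, 0.3, -2.3]
grip_width: 0.0548
```

Emit:
step_arm(steps=[{"tx":0.02,"ty":0,"tz":0.34,"wx":0,"wy":0,"wz":0},{"tx":0.05,"ty":0,"tz":0.65,"wx":0,"wy":0,"wz":0},{"tx":0.05,"ty":0,"tz":0.9,"wx":0,"wy":0,"wz":0},{"tx":0.05,"ty":0,"tz":0.98,"wx":0,"wy":0,"wz":0},{"tx":0.05,"ty":0,"tz":0.98,"wx":0,"wy":0,"wz":0},{"tx":0.05,"ty":0,"tz":0.98,"wx":0,"wy":0,"wz":0}])

```text
t: 6.2
tool_pos: [0.5673, 0.1135, 0.1277]
tool_rot: [[0.938, -0.002, 0.347], [-0.347, -0.001, 0.938], [-0.001, -1.0, -0.002]]
force: [-0.6, 0.4, -1.7]
grip_width: 0.0544
```

Run:
```python
from look import *
s,c,a,d=look('w5',[((.57,.118),.062)])
X=cloud(c,d)
z=s['tool_pos'][2];P=X.reshape(-1,3);m=(np.hypot(*(P[:,:2]-s['tool_pos'][:2]).T)<.06)
h=np.histogram(P[m,2],bins=np.arange(.0,.3,.005));print(list(zip(h[1].round(3),h[0])))
print(rim(c,d,s['tool_pos'],z+.027,.034,.003))
print(go(s,[.5697,.118,.08],70))
```

```text
6.2 [0.5673 0.1135 0.1277] [-41.7  24.7  33.6 105.  -16.3  55.2  68.6] [-0.6  0.4 -1.7] 0.0543634956815574
(array([0.5693, 0.1184, 0.028 , 0.5691, 0.1185, 0.0266]), 354, np.float64(0.0615))
[(np.float64(0.0), np.int64(0)), (np.float64(0.005), np.int64(0)), (np.float64(0.01), np.int64(0)), (np.float64(0.015), np.int64(0)), (np.float64(0.02), np.int64(0)), (np.float64(0.025), np.int64(4)), (np.float64(0.03), np.int64(4963)), (np.float64(0.035), np.int64(2297)), (np.float64(0.04), np.int64(1721)), (np.float64(0.045), np.int64(115)), (np.float64(0.05), np.int64(429)), (np.float64(0.055), np.int64(165)), (np.float64(0.06), np.int64(335)), (np.float64(0.065), np.int64(0)), (np.float64(0.07), np.int64(0)), (np.float64(0.075), np.int64(0)), (np.float64(0.08), np.int64(0)), (np.float64(0.085), np.int64(0)), (np.float64(0.09), np.int64(0)), (np.float64(0.095), np.int64(0)), (np.float64(0.1), np.int64(0)), (np.float64(0.105), np.int64(0)), (np.float64(0.11), np.int64(25)), (np.float64(0.115), np.int64(30)), (np.float64(0.12), np.int64(300)), (np.float64(0.125), np.int64(183)), (np.float64(0.13)
[... 589 characters left out ...]
48)), (np.float64(0.215), np.int64(3355)), (np.float64(0.22), np.int64(4727)), (np.float64(0.225), np.int64(3022)), (np.float64(0.23), np.int64(572)), (np.float64(0.235), np.int64(5)), (np.float64(0.24), np.int64(0)), (np.float64(0.245), np.int64(0)), (np.float64(0.25), np.int64(0)), (np.float64(0.255), np.int64(0)), (np.float64(0.26), np.int64(0)), (np.float64(0.265), np.int64(0)), (np.float64(0.27), np.int64(0)), (np.float64(0.275), np.int64(0)), (np.float64(0.28), np.int64(0)), (np.float64(0.285), np.int64(0)), (np.float64(0.29), np.int64(0))]
(array([0.5632, 0.1152, 0.0329, 0.5656, 0.1137, 0.0272]), 2189, np.float64(0.1541))
(array([0.006, 0.397, 0.043]), array([ 0.002, -0.007, -0.001]))
```

View pics/w5.png

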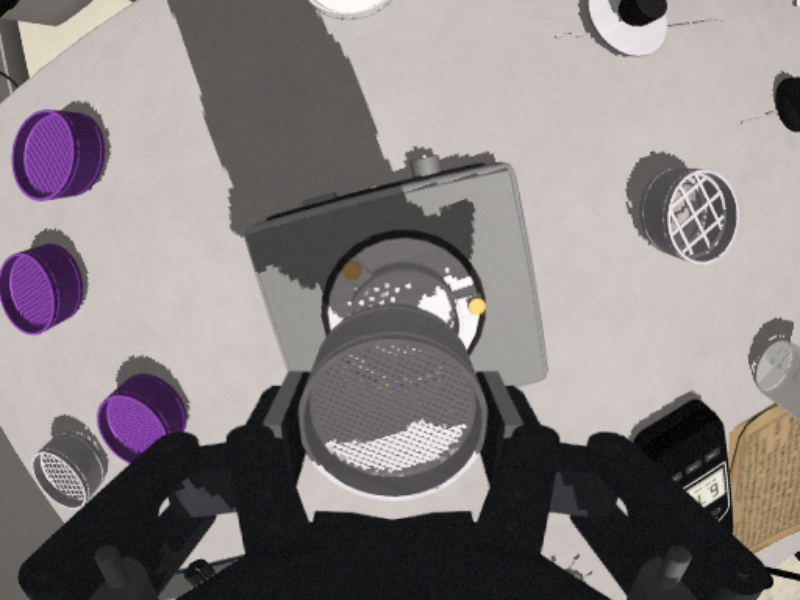

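Emit:
step_arm(steps=[{"tx":0.015,"ty":0.15,"tz":0.044,"wx":0,"wy":-0.007,"wz":0},{"tx":0.015,"ty":0.3,"tz":0.044,"wx":0,"wy":-0.007,"wz":0},{"tx":0.015,"ty":0.39,"tz":0.044,"wx":0,"wy":-0.007,"wz":0},{"tx":0.015,"ty":0.39,"tz":0.044,"wx":0,"wy":-0.007,"wz":0},{"tx":0.015,"ty":0.39,"tz":0.044,"wx":0,"wy":-0.007,"wz":0}])

```text
t: 6.75
tool_pos: [0.5719, 0.1189, 0.0819]
tool_rot: [[0.94, 0.0, 0.342], [-0.342, -0.0, 0.94], [0.0, -1.0, 0.0]]
force: [0.1, -0.4, -0.3]
grip_width: 0.0545
```

Run:
```python
from look import *
s,c,a,d=look('w6',[])
z=s['tool_pos'][2];print(rim(c,d,s['tool_pos'],z+.027,.034,.003))
print(go(s,[.5708,.1179,.069],70))
```

```text
6.75 [0.5719 0.1189 0.0819] [-40.2  28.5  31.6 106.4 -18.9  50.4  70.5] [ 0.1 -0.4 -0.3] 0.054497201846869146
(array([0.5676, 0.1205, 0.0328, 0.5702, 0.119 , 0.0272]), 2173, np.float64(0.1083))
(array([-0.006,  0.108, -0.011]), array([-0., -0.,  0.]))
```

View pics/w6.png

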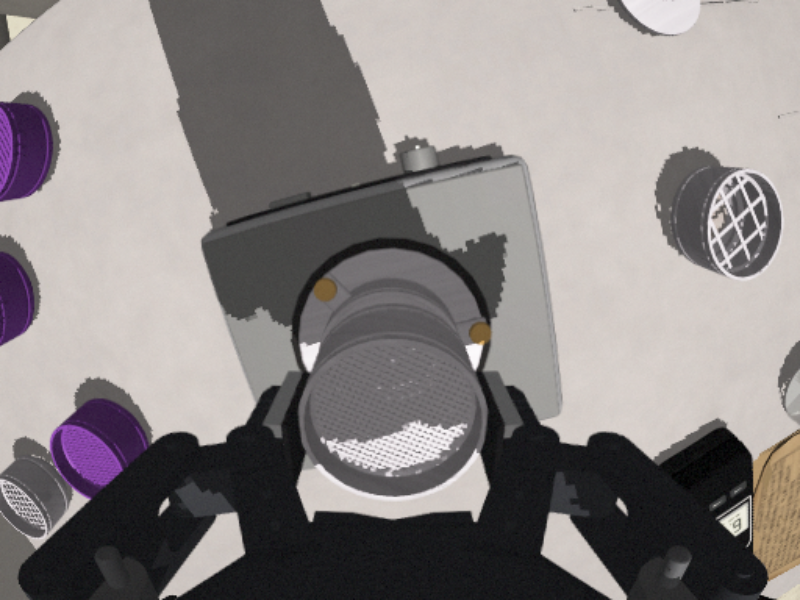

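Emit:
step_arm(steps=[{"tx":-0.007,"ty":0.02,"tz":-0.01,"wx":0,"wy":0,"wz":0},{"tx":-0.007,"ty":0.05,"tz":-0.01,"wx":0,"wy":0,"wz":0},{"tx":-0.007,"ty":0.08,"tz":-0.01,"wx":0,"wy":0,"wz":0},{"tx":-0.007,"ty":0.105,"tz":-0.01,"wx":0,"wy":0,"wz":0},{"tx":-0.007,"ty":0.12,"tz":-0.01,"wx":0,"wy":0,"wz":0},{"tx":-0.007,"ty":0.12,"tz":-0.01,"wx":0,"wy":0,"wz":0}])

```text
t: 7.4
tool_pos: [0.5704, 0.1192, 0.0691]
tool_rot: [[0.94, -0.001, 0.341], [-0.341, 0.001, 0.94], [-0.002, -1.0, 0.001]]
force: [-5.1, -0.3, 14.2]
grip_width: 0.0547
```

Emit:
step_arm(steps=[{"tx":0,"ty":0,"tz":0,"wx":0,"wy":0,"wz":0},{"tx":0,"ty":0,"tz":0,"wx":0,"wy":0,"wz":0},{"tx":0,"ty":0,"tz":0,"wx":0,"wy":0,"wz":0},{"tx":0,"ty":0,"tz":0,"wx":0,"wy":0,"wz":0},{"tx":0,"ty":0,"tz":0,"wx":0,"wy":0,"wz":0},{"tx":0,"ty":0,"tz":0,"wx":0,"wy":0,"wz":0}], fingers=1)

```text
t: 8.0
tool_pos: [0.5705, 0.119, 0.067]
tool_rot: [[0.94, -0.0, 0.341], [-0.341, -0.0, 0.94], [-0.0, -1.0, -0.0]]
force: [0.1, 0.4, -0.1]
grip_width: 0.0853
```

Emit:
step_arm(steps=[{"tx":0,"ty":-0.3,"tz":0,"wx":0,"wy":0,"wz":0},{"tx":0,"ty":-0.7,"tz":0,"wx":0,"wy":0,"wz":0},{"tx":0,"ty":-0.95,"tz":0,"wx":0,"wy":0,"wz":0},{"tx":0,"ty":-0.95,"tz":0,"wx":0,"wy":0,"wz":0}])

```text
t: 8.4
tool_pos: [0.574, 0.1193, 0.1861]
tool_rot: [[0.94, 0.009, 0.341], [-0.341, 0.003, 0.94], [0.008, -1.0, 0.006]]
force: [1.2, 0.1, 0.5]
grip_width: 0.086
```

Run:
```python
from look import *
s,c,a,d=look('w7',[((.5692,.1185),.096),((.607,-.181),.042)],0)
print(go(s,[.607,-.181,.12],70))
```

```text
8.4 [0.574  0.1193 0.1861] [-43.4  21.3  35.2 101.3 -13.9  61.2  66.6] [1.2 0.1 0.5] 0.08604916589750704
(array([0.5691, 0.1193, 0.0282, 0.5689, 0.1194, 0.0267]), 617, np.float64(0.0953))
(array([ 0.6063, -0.1813,  0.0292,  0.6061, -0.1809,  0.0269]), 181, np.float64(0.0404))
(array([ 1.107,  0.545, -2.262]), array([-0.008,  0.001,  0.01 ]))
```

Emit:
step_arm(steps=[{"tx":0.36,"ty":0.1,"tz":-0.75,"wx":0,"wy":0,"wz":0},{"tx":0.36,"ty":0.1,"tz":-0.75,"wx":0,"wy":0,"wz":0},{"tx":0.36,"ty":0.1,"tz":-0.75,"wx":0,"wy":0,"wz":0}])

```text
t: 8.75
tool_pos: [0.5786, 0.01, 0.1675]
tool_rot: [[0.936, -0.003, 0.352], [-0.352, -0.006, 0.936], [-0.001, -1.0, -0.007]]
force: [0.4, -0.9, -0.5]
grip_width: 0.0854
```

Emit:
step_arm(steps=[{"tx":0.36,"ty":0.18,"tz":-0.75,"wx":0,"wy":0,"wz":0},{"tx":0.36,"ty":0.18,"tz":-0.75,"wx":0,"wy":0,"wz":0},{"tx":0.36,"ty":0.18,"tz":-0.75,"wx":0,"wy":0,"wz":0}])

```text
t: 9.05
tool_pos: [0.5875, -0.0889, 0.1454]
tool_rot: [[0.936, -0.004, 0.352], [-0.352, -0.006, 0.936], [-0.002, -1.0, -0.007]]
force: [-1.5, -1.1, 0.2]
grip_width: 0.0852
```

Emit:
step_arm(steps=[{"tx":0.36,"ty":0.26,"tz":-0.75,"wx":0,"wy":0,"wz":0},{"tx":0.36,"ty":0.26,"tz":-0.75,"wx":0,"wy":0,"wz":0},{"tx":0.36,"ty":0.26,"tz":-0.75,"wx":0,"wy":0,"wz":0},{"tx":0.36,"ty":0.26,"tz":-0.75,"wx":0,"wy":0,"wz":0},{"tx":0.36,"ty":0.26,"tz":-0.75,"wx":0,"wy":0,"wz":0},{"tx":0.36,"ty":0.26,"tz":-0.75,"wx":0,"wy":0,"wz":0}])

```text
t: 9.65
tool_pos: [0.6008, -0.1765, 0.1161]
tool_rot: [[0.941, -0.0, 0.338], [-0.338, 0.001, 0.941], [-0.001, -1.0, 0.001]]
force: [0.2, -0.2, -0.4]
grip_width: 0.0856
```

Run:
```python
from look import *
s,c,a,d=look('w8',[((.606,-.181),.042)])
print(go(s,[.606,-.181,.015],70))
```

```text
9.65 [ 0.6008 -0.1765  0.1161] [-13.2  30.8  35.3  99.  -20.8  56.9 100.1] [ 0.2 -0.2 -0.4] 0.08557808437514748
(array([ 0.6063, -0.1816,  0.0284,  0.6059, -0.1817,  0.0268]), 708, np.float64(0.0413))
(array([ 0.054,  0.842, -0.022]), array([-0.002,  0.005, -0.001]))
```

View pics/w8.png

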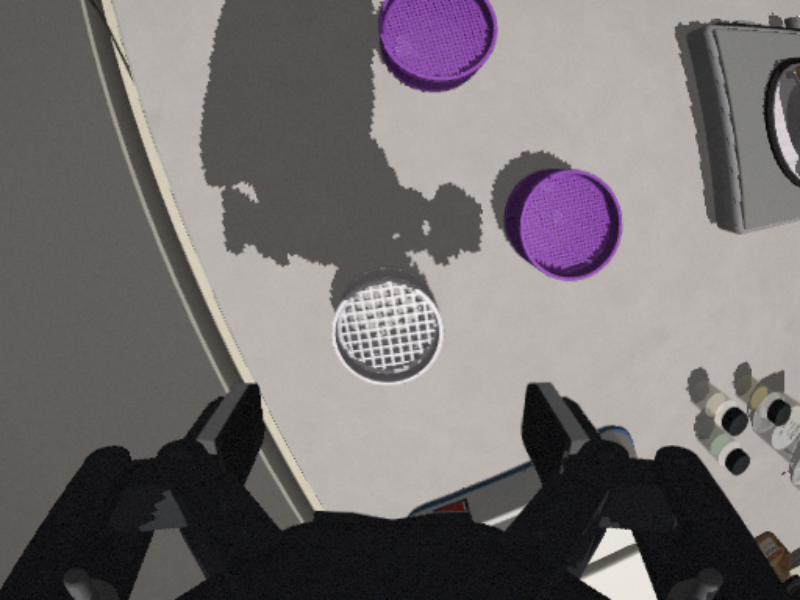

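Run:
```python
from h import *
c=dict(np.load('w2.npz'));X=cloud(c,c['d']).reshape(-1,3)
z=np.load('v0.npz')
from station import calibration
for n,dd in(('scene','d'),('side','e')):
    k=calibration(n);d=z[dd];v,u=np.mgrid[:384,:512]
    P=(np.stack([(u-k['cx'])/k['fx']*d,(v-k['cy'])/k['fy']*d,d],-1)-k['t'])@k['R'];P=P[d>0]
    q=P-np.array([.606,-.1815,0]);tx=q@[.94,-.342,0];tz=q@[.342,.94,0]
    for w in(.03,.04,.05,.06,.07,.08,.09,.1):
        m=(abs(tz)<.075)&(tx>w)&(tx<w+.01);print(n,w,P[m,2].max().round(3),end=' | ')
    print()
```

```text
scene 0.03 0.02 | scene 0.04 0.008 | scene 0.05 0.007 | scene 0.06 0.007 | scene 0.07 0.008 | scene 0.08 0.005 | scene 0.09 0.005 | scene 0.1 0.008 | 
side 0.03 0.041 | side 0.04 0.003 | side 0.05 0.005 | side 0.06 0.006 | side 0.07 0.003 | side 0.08 0.004 | side 0.09 0.003 | side 0.1 0.003 |
```

Emit:
step_arm(steps=[{"tx":0.054,"ty":0.35,"tz":-0.024,"wx":0,"wy":0.005,"wz":0},{"tx":0.054,"ty":0.65,"tz":-0.024,"wx":0,"wy":0.005,"wz":0},{"tx":0.054,"ty":0.835,"tz":-0.024,"wx":0,"wy":0.005,"wz":0},{"tx":0.054,"ty":0.835,"tz":-0.024,"wx":0,"wy":0.005,"wz":0},{"tx":0.054,"ty":0.835,"tz":-0.024,"wx":0,"wy":0.005,"wz":0},{"tx":0.054,"ty":0.835,"tz":-0.024,"wx":0,"wy":0.005,"wz":0}])

```text
t: 10.3
tool_pos: [0.6071, -0.1839, 0.0181]
tool_rot: [[0.939, 0.003, 0.344], [-0.344, -0.001, 0.939], [0.003, -1.0, 0.001]]
force: [0.7, 0.1, 0.3]
grip_width: 0.0852
```

Emit:
step_arm(steps=[{"tx":0,"ty":0,"tz":0,"wx":0,"wy":0,"wz":0},{"tx":0,"ty":0,"tz":0,"wx":0,"wy":0,"wz":0},{"tx":0,"ty":0,"tz":0,"wx":0,"wy":0,"wz":0},{"tx":0,"ty":0,"tz":0,"wx":0,"wy":0,"wz":0},{"tx":0,"ty":0,"tz":0,"wx":0,"wy":0,"wz":0},{"tx":0,"ty":0,"tz":0,"wx":0,"wy":0,"wz":0},{"tx":0,"ty":0,"tz":0,"wx":0,"wy":0,"wz":0},{"tx":0,"ty":0,"tz":0,"wx":0,"wy":0,"wz":0}], fingers=-1)

```text
t: 11.1
tool_pos: [0.6068, -0.1841, 0.018]
tool_rot: [[0.939, 0.003, 0.344], [-0.344, 0.0, 0.939], [0.003, -1.0, 0.001]]
force: [-1.4, 1.1, 5.6]
grip_width: 0.0548
```

Run:
```python
from look import *
s,*_=look('w9',[],0)
print(go(s,[.606,-.181,.165],70),go(s,[.57,.119,.165],70))
```

```text
11.1 [ 0.6068 -0.1841  0.018 ] [ -9.4  38.3  31.2 101.3 -25.8  47.6 103.9] [-1.4  1.1  5.6] 0.054752115292796256
(array([-0.012, -1.225,  0.023]), array([-0.001, -0.003,  0.003])) (array([-1.154, -1.225,  2.267]), array([-0.001, -0.003,  0.003]))
```

Emit:
step_arm(steps=[{"tx":0,"ty":-0.3,"tz":0,"wx":0,"wy":0,"wz":0},{"tx":0,"ty":-0.65,"tz":0,"wx":0,"wy":0,"wz":0},{"tx":0,"ty":-1,"tz":0,"wx":0,"wy":0,"wz":0}])

```text
t: 11.45
tool_pos: [0.6049, -0.1838, 0.1374]
tool_rot: [[0.939, -0.001, 0.345], [-0.345, 0.0, 0.939], [-0.001, -1.0, -0.0]]
force: [0.5, -0.4, -1.4]
grip_width: 0.0544
```

Emit:
step_arm(steps=[{"tx":-0.15,"ty":-0.22,"tz":0.34,"wx":0,"wy":0,"wz":0},{"tx":-0.3,"ty":-0.22,"tz":0.65,"wx":0,"wy":0,"wz":0},{"tx":-0.38,"ty":-0.22,"tz":0.75,"wx":0,"wy":0,"wz":0}])

```text
t: 11.75
tool_pos: [0.5946, -0.0775, 0.1635]
tool_rot: [[0.941, 0.002, 0.338], [-0.338, 0.004, 0.941], [0.0, -1.0, 0.005]]
force: [-0.4, 0.7, -1.4]
grip_width: 0.0546
```

Emit:
step_arm(steps=[{"tx":-0.15,"ty":0,"tz":0.34,"wx":0,"wy":0,"wz":0},{"tx":-0.3,"ty":0,"tz":0.65,"wx":0,"wy":0,"wz":0},{"tx":-0.38,"ty":0,"tz":0.75,"wx":0,"wy":0,"wz":0}])

```text
t: 12.05
tool_pos: [0.5813, 0.0225, 0.162]
tool_rot: [[0.941, -0.001, 0.338], [-0.338, 0.003, 0.941], [-0.002, -1.0, 0.003]]
force: [0.4, 0.4, -1.9]
grip_width: 0.0548
```

Emit:
step_arm(steps=[{"tx":-0.15,"ty":0,"tz":0.34,"wx":0,"wy":0,"wz":0},{"tx":-0.3,"ty":0,"tz":0.65,"wx":0,"wy":0,"wz":0},{"tx":-0.38,"ty":0,"tz":0.75,"wx":0,"wy":0,"wz":0},{"tx":-0.38,"ty":0,"tz":0.75,"wx":0,"wy":0,"wz":0},{"tx":-0.38,"ty":0,"tz":0.75,"wx":0,"wy":0,"wz":0},{"tx":-0.38,"ty":0,"tz":0.75,"wx":0,"wy":0,"wz":0}])

```text
t: 12.65
tool_pos: [0.5704, 0.1137, 0.1627]
tool_rot: [[0.938, 0.0, 0.348], [-0.348, -0.001, 0.938], [0.001, -1.0, -0.001]]
force: [-0.9, -0.4, -1.3]
grip_width: 0.0549
```

Run:
```python
from look import *
s,c,a,d=look('w10',[((.569,.1194),.096)],0)
z=s['tool_pos'][2];print(rim(c,d,s['tool_pos'],z+.024,.034,.003))
print(go(s,[.5705,.1187,.122],70))
```

```text
12.65 [0.5704 0.1137 0.1627] [-43.2  22.8  35.5 102.9 -15.1  59.1  67.7] [-0.9 -0.4 -1.3] 0.05486081776036478
(array([0.5692, 0.1195, 0.0281, 0.5689, 0.1193, 0.0267]), 502, np.float64(0.0953))
(array([0.5656, 0.1153, 0.0328, 0.569 , 0.1139, 0.0272]), 2079, np.float64(0.1862))
(array([-0.014,  0.339,  0.04 ]), array([ 0.001, -0.008,  0.001]))
```

Emit:
step_arm(steps=[{"tx":-0.015,"ty":0.15,"tz":0.042,"wx":0,"wy":-0.008,"wz":0},{"tx":-0.015,"ty":0.28,"tz":0.042,"wx":0,"wy":-0.008,"wz":0},{"tx":-0.015,"ty":0.37,"tz":0.042,"wx":0,"wy":-0.008,"wz":0},{"tx":-0.015,"ty":0.37,"tz":0.042,"wx":0,"wy":-0.008,"wz":0},{"tx":-0.015,"ty":0.37,"tz":0.042,"wx":0,"wy":-0.008,"wz":0}])

```text
t: 13.2
tool_pos: [0.5702, 0.1214, 0.118]
tool_rot: [[0.941, -0.0, 0.339], [-0.339, -0.0, 0.941], [-0.0, -1.0, -0.001]]
force: [0.2, -0.7, -1.1]
grip_width: 0.0554
```

Run:
```python
from look import *
s,c,a,d=look('w11',[],0)
z=s['tool_pos'][2];print(rim(c,d,s['tool_pos'],z+.024,.034,.003))
print(go(s,[.5704,.1190,.106],70))
```

```text
13.2 [0.5702 0.1214 0.118 ] [-42.3  25.9  33.8 105.  -17.4  54.3  69.3] [ 0.2 -0.7 -1.1] 0.05542160248936162
(array([0.566 , 0.1229, 0.0329, 0.5688, 0.1215, 0.0272]), 2116, np.float64(0.1414))
(array([ 0.008,  0.1  , -0.018]), array([ 0.001,  0.004, -0.   ]))
```

Emit:
step_arm(steps=[{"tx":0.006,"ty":0.0,"tz":-0.018,"wx":0,"wy":0,"wz":0},{"tx":0.006,"ty":0.03,"tz":-0.018,"wx":0,"wy":0,"wz":0},{"tx":0.006,"ty":0.06,"tz":-0.018,"wx":0,"wy":0,"wz":0},{"tx":0.006,"ty":0.09,"tz":-0.018,"wx":0,"wy":0,"wz":0},{"tx":0.006,"ty":0.113,"tz":-0.018,"wx":0,"wy":0,"wz":0},{"tx":0.006,"ty":0.113,"tz":-0.018,"wx":0,"wy":0,"wz":0}])

```text
t: 13.85
tool_pos: [0.57, 0.1199, 0.1059]
tool_rot: [[0.941, -0.001, 0.338], [-0.338, 0.001, 0.941], [-0.001, -1.0, 0.001]]
force: [-4.7, -0.3, 9.5]
grip_width: 0.0549
```

Seated (z 0.1059, 9.5 N). Release, rise, look for the coarse sieve.

Emit:
step_arm(steps=[{"tx":0,"ty":0,"tz":0,"wx":0,"wy":0,"wz":0},{"tx":0,"ty":0,"tz":0,"wx":0,"wy":0,"wz":0},{"tx":0,"ty":0,"tz":0,"wx":0,"wy":0,"wz":0},{"tx":0,"ty":0,"tz":0,"wx":0,"wy":0,"wz":0},{"tx":0,"ty":0,"tz":0,"wx":0,"wy":0,"wz":0},{"tx":0,"ty":0,"tz":0,"wx":0,"wy":0,"wz":0}], fingers=1)

```text
t: 14.45
tool_pos: [0.57, 0.1198, 0.1045]
tool_rot: [[0.941, -0.0, 0.338], [-0.338, 0.0, 0.941], [-0.0, -1.0, 0.0]]
force: [0.0, 0.2, -0.6]
grip_width: 0.0854
```

Emit:
step_arm(steps=[{"tx":0,"ty":-0.3,"tz":0,"wx":0,"wy":0,"wz":0},{"tx":0,"ty":-0.7,"tz":0,"wx":0,"wy":0,"wz":0},{"tx":0,"ty":-0.95,"tz":0,"wx":0,"wy":0,"wz":0},{"tx":0,"ty":-0.95,"tz":0,"wx":0,"wy":0,"wz":0},{"tx":0,"ty":-0.95,"tz":0,"wx":0,"wy":0,"wz":0}])

```text
t: 14.95
tool_pos: [0.5702, 0.1199, 0.219]
tool_rot: [[0.941, 0.001, 0.338], [-0.338, 0.001, 0.941], [0.001, -1.0, 0.001]]
force: [-0.2, -0.1, -0.3]
grip_width: 0.0851
```

Run:
```python
from look import *
s,c,a,d=look('w12',[((.569,.1194),.130),((.5752,.302),.042)],0)
print(go(s,[.5752,.302,.12],70))
```

```text
14.95 [0.5702 0.1199 0.219 ] [-45.   19.6  36.7  99.2 -12.8  65.4  65.7] [-0.2 -0.1 -0.3] 0.0850883566880302
(array([0.5691, 0.1199, 0.0283, 0.5688, 0.12  , 0.0267]), 617, np.float64(0.1292))
(array([0.5752, 0.3025, 0.0288, 0.5752, 0.3018, 0.0269]), 309, np.float64(0.0413))
(array([-0.475,  0.826,  1.441]), array([-0.001,  0.005,  0.001]))
```

Emit:
step_arm(steps=[{"tx":-0.24,"ty":0.1,"tz":0.72,"wx":0,"wy":0,"wz":0},{"tx":-0.24,"ty":0.1,"tz":0.72,"wx":0,"wy":0,"wz":0},{"tx":-0.24,"ty":0.1,"tz":0.72,"wx":0,"wy":0,"wz":0}])

```text
t: 15.3
tool_pos: [0.5692, 0.2195, 0.2029]
tool_rot: [[0.945, -0.006, 0.328], [-0.328, 0.002, 0.945], [-0.006, -1.0, -0.0]]
force: [0.4, -0.9, 0.0]
grip_width: 0.0854
```

Emit:
step_arm(steps=[{"tx":-0.235,"ty":0.7,"tz":0.72,"wx":0,"wy":0,"wz":0},{"tx":-0.235,"ty":0.7,"tz":0.72,"wx":0,"wy":0,"wz":0},{"tx":-0.235,"ty":0.7,"tz":0.72,"wx":0,"wy":0,"wz":0},{"tx":-0.235,"ty":0.7,"tz":0.72,"wx":0,"wy":0,"wz":0},{"tx":-0.235,"ty":0.7,"tz":0.72,"wx":0,"wy":0,"wz":0},{"tx":-0.235,"ty":0.7,"tz":0.72,"wx":0,"wy":0,"wz":0}])

```text
t: 15.9
tool_pos: [0.576, 0.2992, 0.1235]
tool_rot: [[0.94, 0.001, 0.341], [-0.341, -0.001, 0.94], [0.002, -1.0, -0.0]]
force: [-0.0, -0.9, -0.0]
grip_width: 0.0853
```

Run:
```python
from look import *
s,c,a,d=look('w13',[((.5752,.302),.042),((.4477,.3095),.037)])
print(go(s,[.5752,.302,.015],70))
```

```text
15.9 [0.576  0.2992 0.1235] [-53.4  31.4  31.1  95.2 -18.3  58.4  53.7] [-0.  -0.9 -0. ] 0.08525751489459145
(array([0.5754, 0.3028, 0.0284, 0.5748, 0.3024, 0.0267]), 666, np.float64(0.0413))
(array([0.4479, 0.3098, 0.0114, 0.4482, 0.31  , 0.0079]), 623, np.float64(0.0395))
(array([-0.016,  0.904,  0.02 ]), array([0.   , 0.001, 0.002]))
```

View pics/w13.png

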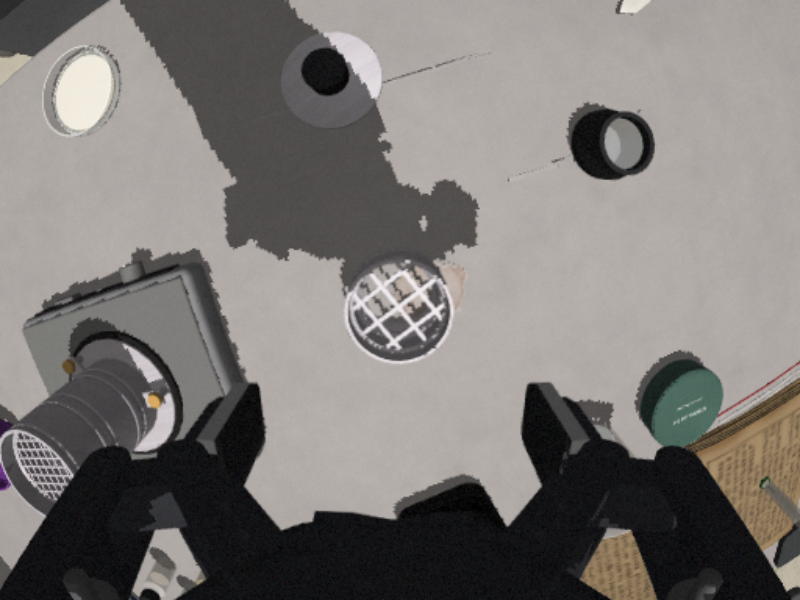

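Emit:
step_arm(steps=[{"tx":-0.018,"ty":0.35,"tz":0.022,"wx":0,"wy":0,"wz":0},{"tx":-0.018,"ty":0.65,"tz":0.022,"wx":0,"wy":0,"wz":0},{"tx":-0.018,"ty":0.885,"tz":0.022,"wx":0,"wy":0,"wz":0},{"tx":-0.018,"ty":0.885,"tz":0.022,"wx":0,"wy":0,"wz":0},{"tx":-0.018,"ty":0.885,"tz":0.022,"wx":0,"wy":0,"wz":0},{"tx":-0.018,"ty":0.885,"tz":0.022,"wx":0,"wy":0,"wz":0}])

```text
t: 16.55
tool_pos: [0.5759, 0.305, 0.0191]
tool_rot: [[0.941, 0.004, 0.339], [-0.339, 0.002, 0.941], [0.003, -1.0, 0.003]]
force: [-0.3, -0.1, -0.3]
grip_width: 0.0856
```

Emit:
step_arm(steps=[{"tx":0,"ty":0,"tz":0,"wx":0,"wy":0,"wz":0},{"tx":0,"ty":0,"tz":0,"wx":0,"wy":0,"wz":0},{"tx":0,"ty":0,"tz":0,"wx":0,"wy":0,"wz":0},{"tx":0,"ty":0,"tz":0,"wx":0,"wy":0,"wz":0},{"tx":0,"ty":0,"tz":0,"wx":0,"wy":0,"wz":0},{"tx":0,"ty":0,"tz":0,"wx":0,"wy":0,"wz":0},{"tx":0,"ty":0,"tz":0,"wx":0,"wy":0,"wz":0},{"tx":0,"ty":0,"tz":0,"wx":0,"wy":0,"wz":0}], fingers=-1)

```text
t: 17.35
tool_pos: [0.575, 0.3052, 0.0185]
tool_rot: [[0.941, 0.002, 0.339], [-0.339, 0.001, 0.941], [0.002, -1.0, 0.002]]
force: [-0.6, -0.7, 6.6]
grip_width: 0.0545
```

Run:
```python
from look import *
s,*_=look('w14',[],0)
print(go(s,[.5752,.302,.195],70),go(s,[.57,.1198,.195],70))
```

```text
17.35 [0.575  0.3052 0.0185] [-51.1  38.6  27.3  98.7 -22.6  48.1  56.6] [-0.6 -0.7  6.6] 0.054531551846405416
(array([ 0.013, -1.471, -0.021]), array([-0.003,  0.005,  0.002])) (array([ 0.487, -1.474, -1.465]), array([-0.003,  0.005,  0.002]))
```

Emit:
step_arm(steps=[{"tx":0,"ty":-0.3,"tz":0,"wx":0,"wy":0,"wz":0},{"tx":0,"ty":-0.65,"tz":0,"wx":0,"wy":0,"wz":0},{"tx":0,"ty":-1,"tz":0,"wx":0,"wy":0,"wz":0}])

```text
t: 17.7
tool_pos: [0.5732, 0.3047, 0.1376]
tool_rot: [[0.941, -0.001, 0.338], [-0.338, -0.001, 0.941], [-0.001, -1.0, -0.001]]
force: [1.3, 1.2, -1.9]
grip_width: 0.0541
```

Emit:
step_arm(steps=[{"tx":0,"ty":-0.3,"tz":0,"wx":0,"wy":0.005,"wz":0},{"tx":0.05,"ty":-0.47,"tz":-0.1,"wx":0,"wy":0.005,"wz":0},{"tx":0.15,"ty":-0.47,"tz":-0.4,"wx":0,"wy":0.005,"wz":0},{"tx":0.24,"ty":-0.47,"tz":-0.7,"wx":0,"wy":0.005,"wz":0},{"tx":0.24,"ty":-0.47,"tz":-0.7,"wx":0,"wy":0.005,"wz":0}])

```text
t: 18.2
tool_pos: [0.5728, 0.2078, 0.1937]
tool_rot: [[0.936, 0.0, 0.351], [-0.351, -0.004, 0.936], [0.002, -1.0, -0.003]]
force: [0.4, -0.8, -1.8]
grip_width: 0.0546
```

Emit:
step_arm(steps=[{"tx":0.1,"ty":0,"tz":-0.35,"wx":0,"wy":0,"wz":0},{"tx":0.24,"ty":0,"tz":-0.7,"wx":0,"wy":0,"wz":0},{"tx":0.24,"ty":0,"tz":-0.73,"wx":0,"wy":0,"wz":0},{"tx":0.24,"ty":0,"tz":-0.73,"wx":0,"wy":0,"wz":0},{"tx":0.24,"ty":0,"tz":-0.73,"wx":0,"wy":0,"wz":0}])

```text
t: 18.7
tool_pos: [0.5694, 0.1254, 0.1928]
tool_rot: [[0.94, -0.0, 0.341], [-0.341, 0.001, 0.94], [-0.001, -1.0, 0.001]]
force: [0.2, 0.6, -1.7]
grip_width: 0.0547
```

Run:
```python
from look import *
s,c,a,d=look('w15',[((.569,.12),.130)],0)
z=s['tool_pos'][2];print(rim(c,d,s['tool_pos'],z+.024,.034,.003))
print(go(s,[.570,.1196,.153],70))
```

```text
18.7 [0.5694 0.1254 0.1928] [-44.9  21.1  36.2 100.9 -13.9  62.5  66. ] [ 0.2  0.6 -1.7] 0.05471757918630294
(array([0.5691, 0.1198, 0.0284, 0.5689, 0.12  , 0.0269]), 564, np.float64(0.1293))
(array([0.5665, 0.1264, 0.0332, 0.5701, 0.1247, 0.0273]), 2038, np.float64(0.216))
(array([ 0.021,  0.332, -0.044]), array([-0.002,  0.001, -0.001]))
```

Emit:
step_arm(steps=[{"tx":0.005,"ty":0.1,"tz":-0.041,"wx":0,"wy":0,"wz":0},{"tx":0.005,"ty":0.25,"tz":-0.041,"wx":0,"wy":0,"wz":0},{"tx":0.005,"ty":0.33,"tz":-0.041,"wx":0,"wy":0,"wz":0},{"tx":0.005,"ty":0.33,"tz":-0.041,"wx":0,"wy":0,"wz":0},{"tx":0.005,"ty":0.33,"tz":-0.041,"wx":0,"wy":0,"wz":0}])

```text
t: 19.25
tool_pos: [0.5684, 0.1194, 0.153]
tool_rot: [[0.94, -0.0, 0.342], [-0.342, -0.0, 0.94], [-0.0, -1.0, -0.0]]
force: [0.3, -0.8, -1.4]
grip_width: 0.0545
```

Run:
```python
from look import *
s,c,a,d=look('w16',[],0)
z=s['tool_pos'][2];r=rim(c,d,s['tool_pos'],z+.024,.034,.003);print(r)
q=s['tool_pos']+np.array([.5689-r[0][3],.12-r[0][4],0]);q[2]=.1405;print(go(s,q,70))
```

```text
19.25 [0.5684 0.1194 0.153 ] [-43.5  23.4  35.3 103.5 -15.7  58.1  67.9] [ 0.3 -0.8 -1.4] 0.05450956078334649
(array([0.5658, 0.1203, 0.0333, 0.5691, 0.1187, 0.0273]), 2036, np.float64(0.1761))
(array([-0.005,  0.104,  0.01 ]), array([ 0.   ,  0.001, -0.   ]))
```

Emit:
step_arm(steps=[{"tx":-0.004,"ty":0.02,"tz":0.008,"wx":0,"wy":0,"wz":0},{"tx":-0.004,"ty":0.05,"tz":0.008,"wx":0,"wy":0,"wz":0},{"tx":-0.004,"ty":0.08,"tz":0.008,"wx":0,"wy":0,"wz":0},{"tx":-0.004,"ty":0.1,"tz":0.008,"wx":0,"wy":0,"wz":0},{"tx":-0.004,"ty":0.115,"tz":0.008,"wx":0,"wy":0,"wz":0},{"tx":-0.004,"ty":0.115,"tz":0.008,"wx":0,"wy":0,"wz":0}])

```text
t: 19.9
tool_pos: [0.5684, 0.1201, 0.1404]
tool_rot: [[0.94, -0.0, 0.342], [-0.342, 0.001, 0.94], [-0.0, -1.0, 0.001]]
force: [-2.4, -0.5, 5.2]
grip_width: 0.0549
```

Emit:
step_arm(steps=[{"tx":0,"ty":0,"tz":0,"wx":0,"wy":0,"wz":0},{"tx":0,"ty":0,"tz":0,"wx":0,"wy":0,"wz":0},{"tx":0,"ty":0,"tz":0,"wx":0,"wy":0,"wz":0},{"tx":0,"ty":0,"tz":0,"wx":0,"wy":0,"wz":0},{"tx":0,"ty":0,"tz":0,"wx":0,"wy":0,"wz":0},{"tx":0,"ty":0,"tz":0,"wx":0,"wy":0,"wz":0}], fingers=1)

```text
t: 20.5
tool_pos: [0.5683, 0.1202, 0.1393]
tool_rot: [[0.94, -0.0, 0.342], [-0.342, 0.0, 0.94], [-0.0, -1.0, 0.0]]
force: [-0.5, -0.1, 0.1]
grip_width: 0.0854
```

Emit:
step_arm(steps=[{"tx":0,"ty":-0.3,"tz":0,"wx":0,"wy":0,"wz":0},{"tx":0,"ty":-0.7,"tz":0,"wx":0,"wy":0,"wz":0},{"tx":0,"ty":-0.95,"tz":0,"wx":0,"wy":0,"wz":0},{"tx":0,"ty":-0.95,"tz":0,"wx":0,"wy":0,"wz":0},{"tx":0,"ty":-0.95,"tz":0,"wx":0,"wy":0,"wz":0}])

```text
t: 21.0
tool_pos: [0.5684, 0.1202, 0.2537]
tool_rot: [[0.94, 0.001, 0.342], [-0.342, 0.001, 0.94], [0.001, -1.0, 0.001]]
force: [-0.3, -0.1, -0.8]
grip_width: 0.0853
```

Run:
```python
from look import *
s,c,a,d=look('w17',[((.569,.12),.164),((.4479,.3098),.037)],0)
print(go(s,[.4479,.3098,.13],70))
```

```text
21.0 [0.5684 0.1202 0.2537] [-46.1  17.7  37.7  96.9 -11.5  69.2  64.4] [-0.3 -0.1 -0.8] 0.08530813975866464
(array([0.5699, 0.1201, 0.0285, 0.5694, 0.1194, 0.0267]), 610, np.float64(0.1633))
(array([0.4477, 0.3098, 0.0117, 0.4478, 0.3091, 0.0083]), 214, np.float64(0.0393))
(array([-1.485,  1.032,  1.14 ]), array([-0.001, -0.   ,  0.001]))
```

Emit:
step_arm(steps=[{"tx":-0.74,"ty":0.1,"tz":0.57,"wx":0,"wy":0,"wz":0},{"tx":-0.74,"ty":0.1,"tz":0.57,"wx":0,"wy":0,"wz":0},{"tx":-0.74,"ty":0.1,"tz":0.57,"wx":0,"wy":0,"wz":0}])

```text
t: 21.35
tool_pos: [0.5033, 0.2206, 0.2384]
tool_rot: [[0.943, -0.007, 0.334], [-0.334, 0.001, 0.943], [-0.006, -1.0, -0.002]]
force: [-0.5, 1.3, -0.7]
grip_width: 0.0853
```

Emit:
step_arm(steps=[{"tx":-0.74,"ty":0.93,"tz":0.57,"wx":0,"wy":0,"wz":0},{"tx":-0.74,"ty":0.93,"tz":0.57,"wx":0,"wy":0,"wz":0},{"tx":-0.74,"ty":0.93,"tz":0.57,"wx":0,"wy":0,"wz":0},{"tx":-0.74,"ty":0.93,"tz":0.57,"wx":0,"wy":0,"wz":0},{"tx":-0.74,"ty":0.93,"tz":0.57,"wx":0,"wy":0,"wz":0},{"tx":-0.74,"ty":0.93,"tz":0.57,"wx":0,"wy":0,"wz":0}])

```text
t: 21.95
tool_pos: [0.4493, 0.3081, 0.1299]
tool_rot: [[0.939, 0.001, 0.344], [-0.344, -0.001, 0.939], [0.001, -1.0, -0.001]]
force: [0.6, -0.1, 0.1]
grip_width: 0.0855
```

Run:
```python
from look import *
s,c,a,d=look('w18',[((.4479,.3098),.037),((.4479,.3098),.013)])
print(go(s,[.4479,.3098,.0155],70))
```

```text
21.95 [0.4493 0.3081 0.1299] [-64.   20.4  30.7 109.5 -12.7  53.4  42.7] [ 0.6 -0.1  0.1] 0.0855073805857734
(array([0.4473, 0.3104, 0.0113, 0.4468, 0.3105, 0.008 ]), 564, np.float64(0.0394))
(array([0.4473, 0.3102, 0.0279, 0.4479, 0.3099, 0.0215]), 2134, np.float64(0.0124))
(array([-0.017,  0.953,  0.01 ]), array([ 0.001, -0.002,  0.002]))
```

View pics/w18.png

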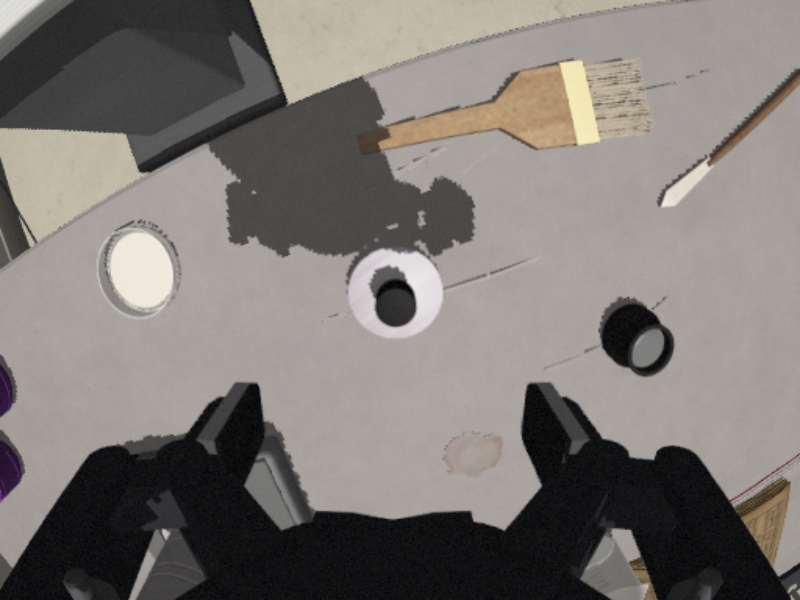

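Emit:
step_arm(steps=[{"tx":-0.02,"ty":0.35,"tz":0.012,"wx":0,"wy":0,"wz":0},{"tx":-0.02,"ty":0.65,"tz":0.012,"wx":0,"wy":0,"wz":0},{"tx":-0.02,"ty":0.85,"tz":0.012,"wx":0,"wy":0,"wz":0},{"tx":-0.02,"ty":0.955,"tz":0.012,"wx":0,"wy":0,"wz":0},{"tx":-0.02,"ty":0.955,"tz":0.012,"wx":0,"wy":0,"wz":0},{"tx":-0.02,"ty":0.955,"tz":0.012,"wx":0,"wy":0,"wz":0}])

```text
t: 22.6
tool_pos: [0.4481, 0.3117, 0.0165]
tool_rot: [[0.939, 0.002, 0.343], [-0.343, 0.001, 0.939], [0.002, -1.0, 0.002]]
force: [0.2, 0.6, 0.5]
grip_width: 0.0855
```

Run:
```python
from look import *
s,c,a,d=look('w19',[],0)
print(go(s,[.4473,.3104,.0165],70))
```

```text
22.6 [0.4481 0.3117 0.0165] [-59.9  29.9  25.9 113.7 -19.6  40.5  48. ] [0.2 0.6 0.5] 0.08546339046472035
(array([-0.002,  0.   , -0.012]), array([-0.003, -0.002,  0.002]))
```

Emit:
step_arm(steps=[{"tx":-0.002,"ty":0,"tz":-0.012,"wx":0,"wy":0,"wz":0},{"tx":-0.002,"ty":0,"tz":-0.012,"wx":0,"wy":0,"wz":0},{"tx":-0.002,"ty":0,"tz":-0.012,"wx":0,"wy":0,"wz":0},{"tx":-0.002,"ty":0,"tz":-0.012,"wx":0,"wy":0,"wz":0},{"tx":-0.002,"ty":0,"tz":-0.012,"wx":0,"wy":0,"wz":0},{"tx":-0.002,"ty":0,"tz":-0.012,"wx":0,"wy":0,"wz":0},{"tx":-0.002,"ty":0,"tz":-0.012,"wx":0,"wy":0,"wz":0},{"tx":-0.002,"ty":0,"tz":-0.012,"wx":0,"wy":0,"wz":0},{"tx":-0.002,"ty":0,"tz":-0.012,"wx":0,"wy":0,"wz":0},{"tx":-0.002,"ty":0,"tz":-0.012,"wx":0,"wy":0,"wz":0}], fingers=-1)

```text
t: 23.65
tool_pos: [0.446, 0.3107, 0.0156]
tool_rot: [[0.94, 0.0, 0.342], [-0.342, 0.001, 0.94], [0.0, -1.0, 0.001]]
force: [-0.4, 0.6, 6.0]
grip_width: 0.0199
```

Run:
```python
from look import *
s,c,a,d=look('w20',[],0)
print(go(s,[.4473,.3104,.24],70),go(s,[.569,.1195,.23],70))
```

```text
23.65 [0.446  0.3107 0.0156] [-59.9  29.8  25.9 114.  -19.6  40.4  48.1] [-0.4  0.6  6. ] 0.019868250972744625
(array([ 0.011, -1.87 ,  0.003]), array([-0.001, -0.   ,  0.   ])) (array([ 1.509, -1.787, -1.145]), array([-0.001, -0.   ,  0.   ]))
```

Emit:
step_arm(steps=[{"tx":0,"ty":-0.2,"tz":0,"wx":0,"wy":0,"wz":0},{"tx":0,"ty":-0.55,"tz":0,"wx":0,"wy":0,"wz":0},{"tx":0,"ty":-0.9,"tz":0,"wx":0,"wy":0,"wz":0}])

```text
t: 24.0
tool_pos: [0.4449, 0.3096, 0.1233]
tool_rot: [[0.94, -0.002, 0.342], [-0.342, -0.002, 0.94], [-0.001, -1.0, -0.003]]
force: [0.5, 0.0, -1.3]
grip_width: 0.0201
```

Emit:
step_arm(steps=[{"tx":0,"ty":-0.35,"tz":0,"wx":0,"wy":0,"wz":0},{"tx":0,"ty":-0.7,"tz":0,"wx":0,"wy":0,"wz":0},{"tx":0,"ty":-0.93,"tz":0,"wx":0,"wy":0,"wz":0}])

```text
t: 24.3
tool_pos: [0.4465, 0.3106, 0.2375]
tool_rot: [[0.94, 0.002, 0.342], [-0.342, 0.002, 0.94], [0.001, -1.0, 0.003]]
force: [0.8, 0.4, -1.1]
grip_width: 0.0204
```

Emit:
step_arm(steps=[{"tx":0.25,"ty":0,"tz":-0.19,"wx":0,"wy":0,"wz":0},{"tx":0.5,"ty":0,"tz":-0.38,"wx":0,"wy":0,"wz":0},{"tx":0.74,"ty":0,"tz":-0.57,"wx":0,"wy":0,"wz":0}])

```text
t: 24.6
tool_pos: [0.5061, 0.2147, 0.2346]
tool_rot: [[0.94, 0.0, 0.341], [-0.341, 0.0, 0.94], [-0.0, -1.0, 0.0]]
force: [1.1, -0.1, -0.8]
grip_width: 0.0202
```

Emit:
step_arm(steps=[{"tx":0.25,"ty":0,"tz":-0.19,"wx":0,"wy":0,"wz":0},{"tx":0.5,"ty":0,"tz":-0.38,"wx":0,"wy":0,"wz":0},{"tx":0.65,"ty":0,"tz":-0.5,"wx":0,"wy":0,"wz":0},{"tx":0.74,"ty":0,"tz":-0.57,"wx":0,"wy":0,"wz":0},{"tx":0.74,"ty":0,"tz":-0.57,"wx":0,"wy":0,"wz":0},{"tx":0.74,"ty":0,"tz":-0.57,"wx":0,"wy":0,"wz":0}])

```text
t: 25.2
tool_pos: [0.5651, 0.1225, 0.2343]
tool_rot: [[0.94, -0.001, 0.341], [-0.341, 0.001, 0.94], [-0.001, -1.0, 0.0]]
force: [-0.0, 0.8, -0.7]
grip_width: 0.0201
```

Run:
```python
from look import *
s,c,a,d=look('w21',[((.569,.1195),.164)])
z=s['tool_pos'][2]
P=cloud(c,d).reshape(-1,3);m=(np.hypot(*(P[:,:2]-s['tool_pos'][:2]).T)<.035)&(abs(P[:,2]-(z-.0156+.013))<.004)
print(m.sum(),cv2.minEnclosingCircle(P[m,:2].astype(np.float32)),P[m,2].mean())
print(go(s,[.5678,.1199,.184],70))
```

```text
25.2 [0.5651 0.1225 0.2343] [-47.   18.6  38.6  98.7 -12.6  67.1  65.1] [-0.   0.8 -0.7] 0.020141727840096844
(array([0.5661, 0.1204, 0.0273, 0.5689, 0.1196, 0.0264]), 314, np.float64(0.1635))
3144 ((0.5664459466934204, 0.12160295993089676), 0.028277317062020302) 0.23101411319012705
(array([ 0.029,  0.419, -0.013]), array([-0.001,  0.001, -0.002]))
```

View pics/w21.png

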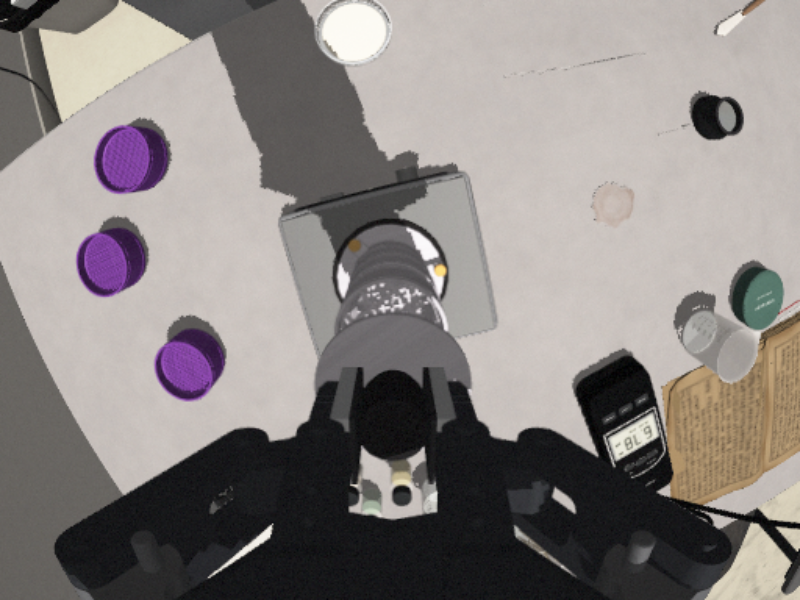

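Emit:
step_arm(steps=[{"tx":0.026,"ty":0.15,"tz":-0.009,"wx":0,"wy":0,"wz":0},{"tx":0.026,"ty":0.3,"tz":-0.009,"wx":0,"wy":0,"wz":0},{"tx":0.026,"ty":0.41,"tz":-0.009,"wx":0,"wy":0,"wz":0},{"tx":0.026,"ty":0.41,"tz":-0.009,"wx":0,"wy":0,"wz":0},{"tx":0.026,"ty":0.41,"tz":-0.009,"wx":0,"wy":0,"wz":0}])

```text
t: 25.75
tool_pos: [0.5682, 0.1198, 0.1857]
tool_rot: [[0.94, -0.0, 0.341], [-0.341, 0.0, 0.94], [-0.0, -1.0, 0.0]]
force: [-0.2, 0.0, -0.2]
grip_width: 0.0203
```

Run:
```python
from look import *
s,c,a,d=look('w22',[],0)
print(go(s,[.5677,.1201,.1716],70))
```

```text
25.75 [0.5682 0.1198 0.1857] [-45.5  21.6  37.6 101.6 -14.8  61.7  67.3] [-0.2  0.  -0.2] 0.020300134591474575
(array([-0.005,  0.118,  0.   ]), array([-0.   ,  0.001, -0.   ]))
```

Emit:
step_arm(steps=[{"tx":-0.004,"ty":0.03,"tz":0,"wx":0,"wy":0,"wz":0},{"tx":-0.004,"ty":0.06,"tz":0,"wx":0,"wy":0,"wz":0},{"tx":-0.004,"ty":0.09,"tz":0,"wx":0,"wy":0,"wz":0},{"tx":-0.004,"ty":0.115,"tz":0,"wx":0,"wy":0,"wz":0},{"tx":-0.004,"ty":0.13,"tz":0,"wx":0,"wy":0,"wz":0},{"tx":-0.004,"ty":0.13,"tz":0,"wx":0,"wy":0,"wz":0}])

```text
t: 26.4
tool_pos: [0.5685, 0.1189, 0.1715]
tool_rot: [[0.94, 0.001, 0.342], [-0.342, 0.001, 0.94], [0.0, -1.0, 0.001]]
force: [-2.5, -0.4, 8.0]
grip_width: 0.02
```

Emit:
step_arm(steps=[{"tx":0,"ty":0,"tz":0,"wx":0,"wy":0,"wz":0},{"tx":0,"ty":0,"tz":0,"wx":0,"wy":0,"wz":0},{"tx":0,"ty":0,"tz":0,"wx":0,"wy":0,"wz":0},{"tx":0,"ty":0,"tz":0,"wx":0,"wy":0,"wz":0},{"tx":0,"ty":0,"tz":0,"wx":0,"wy":0,"wz":0},{"tx":0,"ty":0,"tz":0,"wx":0,"wy":0,"wz":0},{"tx":0,"ty":0,"tz":0,"wx":0,"wy":0,"wz":0},{"tx":0,"ty":0,"tz":0,"wx":0,"wy":0,"wz":0}], fingers=1)

```text
t: 27.2
tool_pos: [0.5679, 0.1192, 0.17]
tool_rot: [[0.94, 0.0, 0.342], [-0.342, 0.0, 0.94], [0.0, -1.0, 0.0]]
force: [-0.2, -0.3, 0.3]
grip_width: 0.0852
```

Emit:
step_arm(steps=[{"tx":0,"ty":-0.3,"tz":0,"wx":0,"wy":0,"wz":0},{"tx":0,"ty":-0.7,"tz":0,"wx":0,"wy":0,"wz":0},{"tx":-0.1,"ty":-0.95,"tz":0,"wx":0,"wy":0,"wz":0},{"tx":-0.5,"ty":-0.95,"tz":0,"wx":0,"wy":0,"wz":0},{"tx":-0.5,"ty":-0.95,"tz":0,"wx":0,"wy":0,"wz":0},{"tx":-0.5,"ty":-0.95,"tz":0,"wx":0,"wy":0,"wz":0}])

```text
t: 27.8
tool_pos: [0.5108, 0.1404, 0.2841]
tool_rot: [[0.94, 0.0, 0.34], [-0.34, 0.001, 0.94], [-0.0, -1.0, 0.001]]
force: [0.3, 0.3, -0.2]
grip_width: 0.0853
```

Run:
```python
from look import *
s,c,a,d=look('w23',[((.569,.1195),.194),((.377,.1576),.013),((.5304,.4485),.034)],0)
P=cloud(c,d).reshape(-1,3);m=(np.hypot(*(P[:,:2]-[.569,.1195]).T)<.035)&(abs(P[:,2]-.169)<.004)
print(m.sum(),cv2.minEnclosingCircle(P[m,:2].astype(np.float32)),P[m,2].mean())
b,e=camera('side');f,g=camera('scene')
cv2.imwrite('pics/fin.png',np.hstack([cv2.resize(x,(400,600)) for x in(b[150:300,195:295],f[150:300,195:295])]))
```

```text
27.8 [0.5108 0.1404 0.2841] [-54.3  10.   39.4 101.1  -6.8  71.3  57. ] [ 0.3  0.3 -0.2] 0.08533117822696049
(array([0.5694, 0.1182, 0.0111, 0.5689, 0.1185, 0.008 ]), 446, np.float64(0.1953))
(array([0.377 , 0.1575, 0.0306, 0.3771, 0.1579, 0.0294]), 152, np.float64(0.0123))
(array([0.5308, 0.449 , 0.0185, 0.5302, 0.4486, 0.0155]), 159, np.float64(0.0334))
1683 ((0.5697757601737976, 0.11825640499591827), 0.028473885729908943) 0.16839413831884323
```

View pics/fin.png

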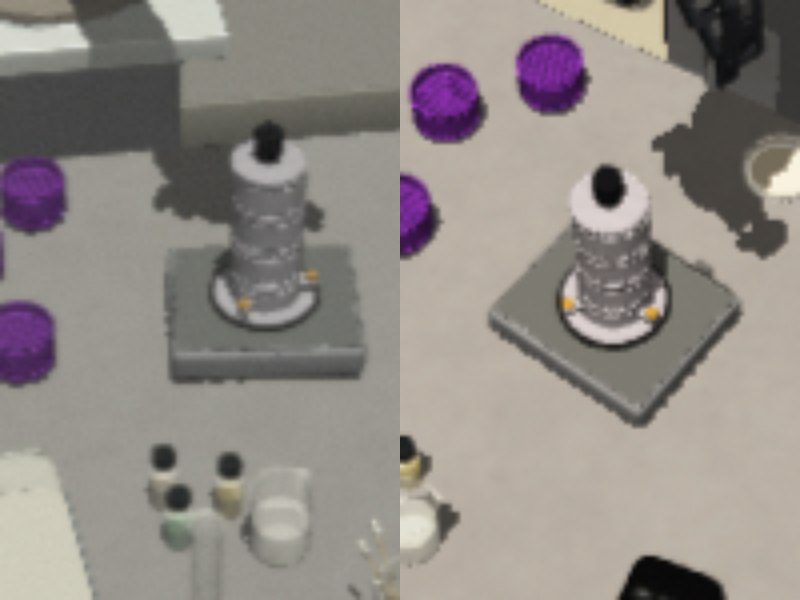

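The tower stands straight, with the lid disc top at 0.168 m (0.169 expected), and the gripper is clear of it. I'm handing the job in.

```bash
python3 -c "
from station import *
print(job_done())"
```

```text
the job is handed in; nothing more can be done
None
```

The tower is built on the shaker and handed in: fine, medium and coarse sieves in that order, then the lid, each pressed home and released. The arm was done and clear at 27.8 s of the 96 s allowed.

- **Seating:** Measured after each release, the sieve rims stood at about 0.095, 0.129 and 0.163 m (0.096, 0.130 and 0.164 expected). The lid's disc top was at 0.168 m (0.169 expected).
- **Alignment:** Neighbouring pieces are within about 1.5 mm of each other, and the lid is within about 0.5 mm of the pan's axis. The tower looks straight in both fixed cameras.
- **Bystanders:** The dish and loupe measured within 1 mm of where they started. I did not measure the brush again at the end, but the arm never went near it.
- **Failed or disagreeing checks:** My first pixel estimates from the two fixed cameras disagreed by about 10 mm, so I used the wrist camera's depth readings instead. The first set of moves was refused for missing keys, and nothing moved. No check failed after that; handing in gives no verdict.

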